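Index the finishing platter and stand the fallen candlestick on it

TASK

The finishing stand's platter has to come round to the side where the round tin of stain stands: pull the sprung index pin up by its black knob, swing the arm one hole towards the tin, and let the pin drop fully into that hole. Then pick up the turned candlestick that has fallen over on the other side and set it (do not drop it) upright on its square foot in the middle of the platter, leaving the pin in its hole and the tin, the brush and the stack of sanding pads where they are.

Things in the scene. Friction and masses are not known exactly. Their poses are not given: they have to be found in the camera images.
- stand: Green cast foot of the finishing stand, screwed to the bench, with a flat steel quadrant (top 30 mm above the bench, outer radius 102 mm) that has five square index holes, 32 deg (0.5585 rad) apart, 85 mm from the pivot. Origin: on the arm's vertical pivot axis, at bench height. x points from the pivot to the middle hole, y to its left, z up.
- swing_arm (a joint): Angle in rad of the green swing arm (200 x 36 mm bar, top 44 mm above the bench, pivot boss to 66 mm) about the stand's pivot: 0 with the pin in the middle hole (start), positive anticlockwise from above, towards the stand's +y. Holes at -1.117, -0.5585, 0, 0.5585, 1.117. Light friction: it stays where it is left. It carries the pin 85 mm and the platter's centre 165 mm from the pivot.
- index_pin (a joint): Height in m by which the sprung pin is pulled up: 0 fully down in a hole (start), about 0.014 when its round tip rides on the steel between holes, clear of the hole above that, 0.026 at its upper stop. The spring pushes it down with about 5 N (9 N at the stop), so it snaps down when let go; within about 3 mm of a hole it centres itself (12 mm pin, 15 mm hole).
- knob_grip (a point): Centre of the pin's upright black knob, a cylinder 36 mm in diameter and 30 mm high (this point is half-way up, 84 mm above the bench with the pin down). Below it is a steel sleeve 28 mm in diameter that ends 66 mm above the bench. It moves with the pin and with the arm; x points outward along the arm, z up.
- platter_top (a point): Centre of the top face of the round wooden platter, 120 mm in diameter, 12 mm thick, fixed on the outer end of the arm, top 56 mm above the bench. It moves with the arm.
- candlestick: Loose turned wooden candlestick, about 0.3 kg, 165 mm tall: square foot 64 x 64 x 28 mm, waisted round shaft, plain round cup 48 mm in diameter, 45 mm long, on top. Origin: centre of the foot's underside; z runs from foot to cup (up when it stands). It starts lying on the bench on a foot edge and the cup's rim, cup roughly away from the robot, 3 deg lower. Centre of mass 60 mm from the underside.
- cup_mid (a point): Centre of the candlestick's cup, on its axis, 142.5 mm from the underside of the foot, where it can be gripped across 48 mm; same axes as the candlestick. About 25 mm above the bench at the start.
- tin: Loose round metal tin with a lid, 84 mm in diameter, 66 mm high, standing on the bench on the left or the right of the stand. It marks the side to which the arm must swing. Origin: centre of its underside. Must not be disturbed.
- brush: Loose flat paint brush lying on the bench beyond the platter, 170 mm long, 56 mm wide, 20 mm high. Origin: under its ferrule. Must not be disturbed.
- sanding_pads: Loose stack of round sanding pads, 76 mm in diameter, 24 mm high, lying beyond the platter. Origin: centre of its underside. Must not be disturbed.
There are look-alikes about, which are no part of the job. What is meant by the tin is not brown, orange or purple, and is the smaller of those in its own colour.

How it is judged:
By the outcome, as a careful person would: the job done as asked, in the order asked, and still so for the second after the job is handed in, with the robot touching nothing.
It also fails if it takes over 61 s, if anything falls off the work surface, if the arm or the gripper's body presses on something with over 40 N, if the wrist force passes 120 N, or if a joint passes its speed limit or range.

ROBOT

A 6-joint arm with a two-finger parallel gripper is mounted at the origin on the work surface. World frame = base frame: x ahead of the robot, y to its left, z up, the work surface at z = 0. Lengths are in m, angles in degrees, forces in N, time in s.
With the tool pointing down it reaches from about 0.2 to 0.875 m from the base axis. Payload 3.4 kg.
Tool frame: the origin (TCP) lies at the very end of the fingers, on their centre line; the grasp point (between the pads) lies manip.tcp_to_grasp behind it (manip.tcp_to_grasp is the distance from the TCP to the grasp point, in m); z points along the fingers, y is the line along which they close (so a half turn about z gives the same grasp; the last joint's range is limited). The gripper opens to 94 mm and grips with 3 to 60 N. Pads are 16 mm wide; open, the fingers measure 119 mm over their backs; the gripper's body (75 mm by 177 mm) begins 78 mm behind the grasp point.
Start: joints at [61.765, 15.808, 86.224, -0, 77.962, -6.933], TCP at [0.209, 0.536, 0.176] pointing down, gripper open.
Joint ranges: [-165.64, 165.64], [-43.16, 119.46], [12.63, 154.43], [-67.54, 247.53], [6.08, 155.33], [-154.97, 154.97]. Speed limits (degrees/s): [147.25, 147.25, 180, 180, 180, 180].

INTERFACE

Orientations are given as [roll, pitch, yaw] about the fixed x, y, z axes, in that order (R = Rz(yaw) Ry(pitch) Rx(roll)).
In Python, from station import monitor, eyes, order, manip gives the robot as it stands. The module is installed in compiled form; this text tells all that it offers.
- The arm moves only by the tool arm_command, never from a script. Its argument "increments" is one flat list of numbers, 7 for each row, row after row: the opening, from -1 (shut) to 1 (fully open), then the shift along the tool's x, y, z in units of 0.15 m (1.0 is 0.15 m), then the turn, a rotation vector about the tool's x, y, z in units of 45 degrees (1.0 is 45 degrees). In form: [gripper, tx, ty, tz, wx, wy, wz, gripper, tx, ty, tz, wx, wy, wz, ...]. A call has 1 to 5 rows; each row shifts and turns the commanded pose from where the row before left it, along the tool's axes as they then stand; what a row does not reach is not made up. A row lasts 1/12 s, in which the tool goes at most 41.7 mm and 7.16 degrees, less where a joint would pass 70% of its speed; a pose out of reach is approached as far as the arm can. A call with a number of a shift or a turn outside -1 to 1 is refused whole. A call with a gripper value outside its range is refused whole. The fingers move at their own pace and stop on an object; the grip force is fixed at half the most. Time passes only in rows, so rows that do not move let the fingers close. It gives the time, the measured TCP pose, the force, the opening and the grip force at its end, in the units of the state.
- monitor.read_state(): the state, without advancing time (a new reading comes with each control period).
- eyes.camera(name): name is "scene" or "top"; returns the picture (480x640x3 uint8, red, green, blue); there is no depth.
- eyes.get_calibration(name): a dict with "intrinsics" (3x3 intrinsics, pixels), "k1" (the pictures are not rectified: a ray, as slopes to the right and down, at radius r is drawn at 1 + k1 r^2 times it, then the intrinsics apply), "extrinsics" (4x4, takes a point from camera to world coordinates). Camera axes: x right, y down, z forward; pixel columns grow to the right and rows downward; lengths in m; the calibration is good to about 2 mm. A picture is of the moment at which its call begins. get_calibration takes no time and is no camera call.
- order.close_job(): hands the job in; it is judged then, once.
The state is a dict: "t": time; "qpos": joint angles; "joint_vel": joint speeds; "effort": joint torques, N m; "eef_pos": TCP position; "eef_rot": TCP orientation; "wrist_force": force on the tool from outside, world axes, zero at the start; "moment": the same for the moment, N m; "grip_width": finger opening in m; "grip_force": force on a finger pad.
Only numpy, scipy, OpenCV 4.12 (cv2) and the standard library are available. Lean on these libraries where they do the work, as an engineer would, in place of code of your own. Each camera call takes 0.05 s, during which the arm holds its last target. There are 200 camera calls.

## Working session

There is one attempt and no reset: what is moved stays moved. The work goes in short steps, Python scripts to look and compute and a tool call to move; the robot and the scene stay as the last step left them, time stands still between calls to the robot, and variables do not carry over. Pictures are saved under pics/ and viewed, at most 10 in all, crops included, and the job is handed in when it is done.

Besides the shell and the picture viewer there is one more tool, called after "Emit:" by a JSON object that holds its "name" and its "arguments", one argument or row to a line. arm_command: Moves the arm, as the interface text tells. Shifts and turns lie within -1 to 1; 1 stands for 0.15 m of shift or 45 degrees of turn. Its arguments: {"type":"object","properties":{"increments":{"type":"array","items":{"type":"number","minimum":-1,"maximum":1}}},"required":["increments"]}

```bash
mkdir -p pics; python3 - <<'E'
from station import monitor, eyes, order, manip
import cv2
for n in("top","scene"):
    im=eyes.camera(n); cv2.imwrite(f"pics/{n}0.png",im[:,:,::-1])
    c=eyes.get_calibration(n); print(n,c)
print(monitor.read_state(), manip.tcp_to_grasp)
E
```

```text
top {'intrinsics': array([[530.62234521,   0.        , 314.46824418],
       [  0.        , 530.62234521, 252.67360499],
       [  0.        ,   0.        ,   1.        ]]), 'k1': -0.1521203188531711, 'extrinsics': array([[ 0.02412109, -0.9748535 ,  0.22153741,  0.28573445],
       [-0.99969153, -0.02220932,  0.01111691, -0.05147429],
       [-0.00591716, -0.22173722, -0.9750885 ,  1.2118904 ],
       [ 0.        ,  0.        ,  0.        ,  1.        ]])}
scene {'intrinsics': array([[549.72249583,   0.        , 320.30126118],
       [  0.        , 549.72249583, 236.69702779],
       [  0.        ,   0.        ,   1.        ]]), 'k1': -0.15590498132218172, 'extrinsics': array([[ 0.3780449 ,  0.60868869, -0.69755296,  1.28794515],
       [ 0.9257753 , -0.24472465,  0.28818387, -0.32442273],
       [ 0.00470586, -0.75472374, -0.65602586,  0.76904135],
       [ 0.        ,  0.        ,  0.        ,  1.        ]])}
{'t': 0.1, 'qpos': array([ 6.17634658e+01,  1.58438194e+01,  8.62846994e+01, -1.60830708e-03,
        7.79605167e+01, -6.93546270e+00]), 'joint_vel': array([ 0.11860184, -0.07594481, -0.21845302, -0.08296948,  0.08428942,
        0.06502149]), 'effort': array([ 8.84887122e-04, -4.05454051e+01, -2.37779224e+01,  7.03461072e-02,
        2.99059530e-02, -5.34854712e-05]), 'eef_pos': array([0.2086731 , 0.53524227, 0.17481576]), 'eef_rot': array([-1.79911426e+02, -9.19025244e-03,  1.58699258e+02]), 'wrist_force': array([-0.62982535,  0.63187019, -0.72443099]), 'moment': array([-0.01469607,  0.02232035,  0.00978814]), 'grip_force': 0.0, 'grip_width': 0.09376949588342468} 0.0188
```

View pics/top0.png

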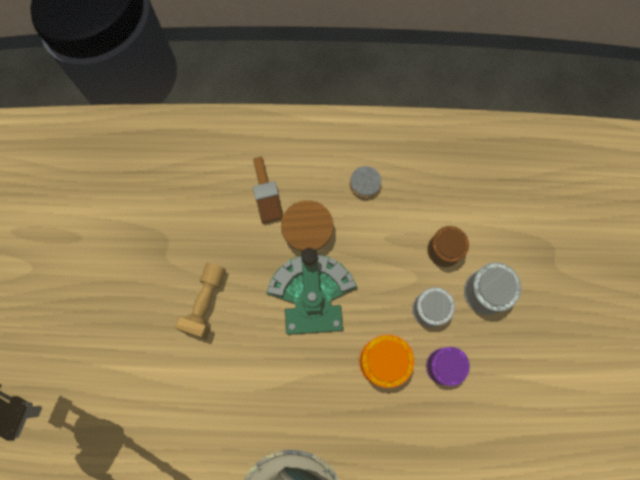

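View pics/scene0.png

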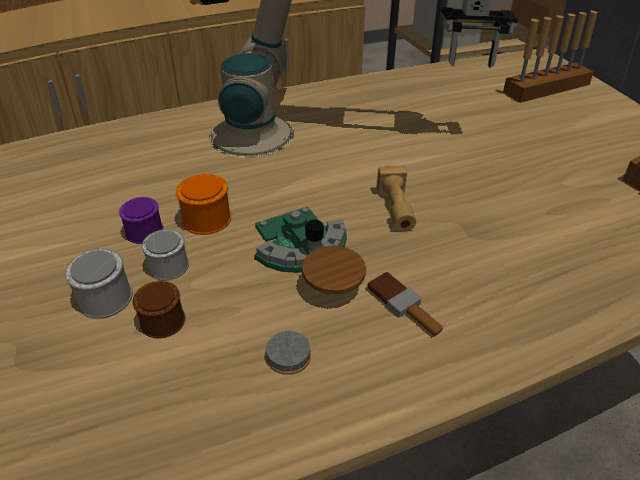

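The things that could be taken for the tin in the top view are: small grey (435,308), large grey (497,288), brown (450,246), orange (387,361) and purple (449,367). The grey pads at (366,182) are flat. Brown, orange and purple are ruled out, so the smaller grey at (435,308) is the tin. It lies on the right (-y), so the arm swings negative. The fallen candlestick runs from its foot at (192,325) to its cup at (213,273).

```bash
cat > h.py <<'E'
import numpy as np, cv2
from station import monitor, eyes, order, manip
def ray(n,uv):
    c=eyes.get_calibration(n); K=c["intrinsics"]
    d=np.array([(uv[0]-K[0,2])/K[0,0],(uv[1]-K[1,2])/K[1,1]]); s=d.copy()
    for _ in range(20): s=d/(1+c["k1"]*(s@s))
    T=c["extrinsics"]; return T[:3,3],T[:3,:3]@np.array([*s,1])
def plane(n,uv,z):
    o,r=ray(n,uv); return o+r*(z-o[2])/r[2]
def two(uv1,uv2):
    (a,r),(b,s)=ray("top",uv1),ray("scene",uv2)
    k=np.linalg.lstsq(np.c_[r,-s],b-a,rcond=None)[0]
    p,q=a+k[0]*r,b+k[1]*s; return (p+q)/2,np.linalg.norm(p-q)
def blob(hsv,box,lo,hi):
    x0,y0,x1,y1=box; m=np.zeros(hsv.shape[:2],np.uint8)
    m[y0:y1,x0:x1]=cv2.inRange(hsv[y0:y1,x0:x1],np.array(lo),np.array(hi))
    c=max(cv2.findContours(m,cv2.RETR_EXTERNAL,cv2.CHAIN_APPROX_NONE)[0],key=cv2.contourArea)
    return c
E
python3 - <<'E'
from h import *
im=cv2.imread("pics/top0.png"); hs=cv2.cvtColor(im,cv2.COLOR_BGR2HSV)
for p in [(318,220),(310,257),(313,285),(313,298),(213,272),(190,325),(205,300),(225,320),(240,290),(435,308)]: print(p,hs[p[1],p[0]])
crops=[im[230:340,150:250],im[200:340,260:360],im[230:390,390:530]]
cv2.imwrite("pics/c1.png",np.hstack([cv2.resize(c,(260,int(260*c.shape[0]/c.shape[1])))[:286] if 0 else cv2.resize(c,(260,300)) for c in crops]))
E
```

```text
(318, 220) [ 15 168 132]
(310, 257) [23 54 57]
(313, 285) [ 70 105 114]
(313, 298) [ 45  14 143]
(213, 272) [ 19 135 176]
(190, 325) [ 19 137 193]
(205, 300) [ 19 134 145]
(225, 320) [ 21 110 171]
(240, 290) [ 20 109 166]
(435, 308) [ 38  15 136]
```

View pics/c1.png

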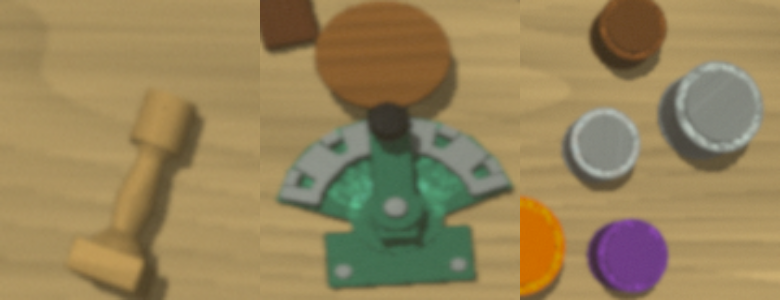

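The crop shows the small grey tin at (435,308), clearly smaller than the grey one at (497,288), so the choice holds. It also shows the candlestick's cup at about (213,272), its foot at about (191,322), the knob at about (309,255) and the pivot bolt at about (312,296).

```bash
python3 - <<'E'
from h import *
im=cv2.imread("pics/top0.png"); hs=cv2.cvtColor(im,cv2.COLOR_BGR2HSV)
sc=cv2.imread("pics/scene0.png"); hc=cv2.cvtColor(sc,cv2.COLOR_BGR2HSV)
def rep(nm,cam,c,z):
    e=cv2.fitEllipse(c); print(nm,cam,"ell",np.round(e[0],1),np.round(e[1],1),"area",cv2.contourArea(c),"->",np.round(plane(cam,e[0],z),4)); return e[0]
c=blob(hs,(275,195,340,248),(8,145,90),(17,255,255)); pl=rep("platter","top",c,.056)
ct=blob(hs,(295,240,325,268),(0,0,0),(180,255,65)); k=rep("knob","top",ct,.099)
cs=blob(hc,(295,210,335,250),(0,0,0),(180,255,50)); k2=rep("knob","scene",cs,.09)
P=plane("top",(311.9,296.1),.068);print("pivot",P)
print("box knob",cv2.boundingRect(ct),cv2.boundingRect(cs), "two",two(k,k2))
for u in((435,308),(497,288)): print("tin",plane("top",u,.066))
for u in((366,182),): print("pads",plane("top",u,.024))
c=blob(hs,(170,255,230,345),(15,122,90),(22,255,255))
r=cv2.minAreaRect(c); print("cs",cv2.contourArea(c),np.round(cv2.boxPoints(r),1))
v=np.zeros(im.shape,np.uint8); v[:]=im; cv2.drawContours(v,[c],-1,(0,0,255),1)
cv2.imwrite("pics/c2.png",np.hstack([cv2.resize(v[250:345,165:240],(0,0),fx=5,fy=5,interpolation=cv2.INTER_NEAREST),cv2.resize(sc[155:250,365:440],(0,0),fx=5,fy=5)]))
E
```

```text
platter top ell [304.1 222.9] [46.5 61.3] area 1988.0 -> [ 0.617  -0.0132  0.056 ]
knob top ell [309.5 257.7] [14.3 19.5] area 207.5 -> [ 0.5272 -0.0283  0.099 ]
knob scene ell [309.  234.2] [26.6 32.3] area 548.0 -> [ 0.5512 -0.0433  0.09  ]
pivot [ 0.44876369 -0.03518826  0.068     ]
box knob (302, 249, 15, 19) (295, 219, 29, 31) two (array([ 0.53192405, -0.03161949,  0.07150211]), np.float64(0.00809986184575813))
tin [ 0.42834793 -0.30422432  0.066     ]
tin [ 0.47491772 -0.44539328  0.066     ]
pads [ 0.73059144 -0.15620447  0.024     ]
cs 1293.0 [[173.6 329. ]
 [198.2 257.6]
 [226.3 267.2]
 [201.8 338.7]]
```

View pics/c2.png

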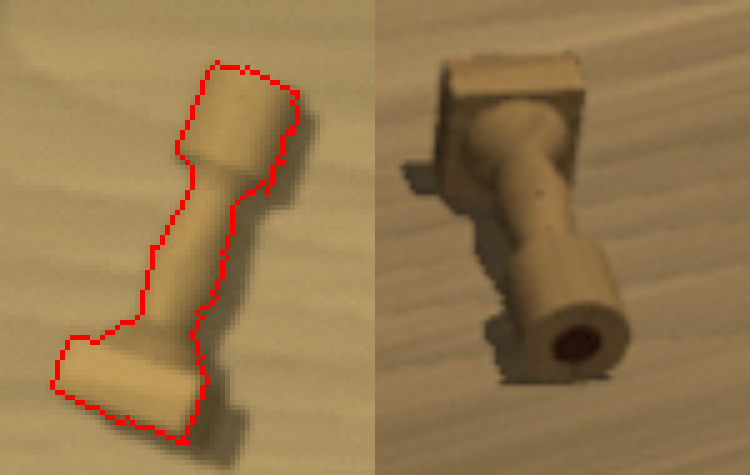

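The contour gives the cup centre at about (213,274.4), at axis height. The foot's upper face is centred at about (190.6,327.4). The scene view agrees, with the cup rim pointing away from the robot.

```bash
cat >> h.py <<'E'
from scipy.spatial.transform import Rotation as Ro
def rows(p,R,p0,R0,smax=.036,amax=7.0):
    """tool-axis rows: one straight shift, then one turn (units of the moves)"""
    d=R0.inv().apply(np.asarray(p)-p0); w=(R0.inv()*R).as_rotvec(degrees=True)
    n=int(np.ceil(np.linalg.norm(d)/smax)); m=int(np.ceil(np.linalg.norm(w)/amax))
    print("shift",n,"x",np.round(d/.15/max(n,1),3)," turn",m,"x",np.round(w/45/max(m,1),3))
def now():
    s=monitor.read_state(); return s["eef_pos"],Ro.from_euler("xyz",s["eef_rot"],degrees=True)
E
python3 - <<'E'
from h import *
im=cv2.imread("pics/top0.png"); hs=cv2.cvtColor(im,cv2.COLOR_BGR2HSV)
c=blob(hs,(279,195,340,262),(8,145,60),(17,255,255)); x,y,w,h=cv2.boundingRect(c); print(x,y,w,h)
L=[plane("top",(x,226),.056)[1],plane("top",(x+w,226),.056)[1]];F=plane("top",(x+w/2,y),.056)
pl=np.array([F[0]-.06,np.mean(L)]); print("platter",pl,"width",L[0]-L[1])
piv=plane("top",(311.9,296.1),.068)[:2]; kn=plane("top",(309.5,257.2),.099)[:2]
d=pl-piv; print("piv",piv,"r",np.linalg.norm(d),"phi",np.degrees(np.arctan2(d[1],d[0])), "knob r",np.linalg.norm(kn-piv),np.degrees(np.arctan2(*(kn-piv)[::-1])))
cup=plane("top",(213,274.4),.025); ft=plane("top",(190.6,327.4),.064); a=cup-ft
print("cup",cup,"foot",ft,"dist(exp .1285)",np.linalg.norm(a[:2]),"dir",np.degrees(np.arctan2(a[1],a[0])))
print("cup two",two((213,274.4),(365+560/5,155+300/5)))
phi=np.arctan2(d[1],d[0]); K=piv+.085*np.array([np.cos(phi),np.sin(phi)]); print("K",K)
p0,R0=now()
rows([*K,.15],Ro.from_euler("xyz",[180,0,180+np.degrees(phi)],degrees=True),p0,R0)
E
```

```text
279 201 54 49
platter [ 0.60913727 -0.01761904] width 0.12213902004580673
piv [ 0.44876369 -0.03518826] r 0.16133308457770412 phi 6.251926671514944 knob r 0.07990246627686588 4.900286386924437
cup [0.49912206 0.19300706 0.025     ] foot [0.37359668 0.22719889 0.064     ] dist(exp .1285) 0.1300988183189886 dir -15.237117394420821
cup two (array([0.54176077, 0.26216558, 0.02815499]), np.float64(0.15853804000560334))
K [ 0.53325817 -0.02593173]
shift 19 x [-0.178 -0.142  0.009]  turn 4 x [-0.    -0.    -0.153]
```

Emit:
{"name": "arm_command", "arguments": {
  "increments": [1,-0.178,-0.142,0.008,0,0,0,1,-0.178,-0.142,0.008,0,0,0,1,-0.178,-0.142,0.008,0,0,0,1,-0.178,-0.142,0.008,0,0,0,1,-0.178,-0.142,0.008,0,0,0]
}}

```text
t: 0.52
eef_pos: [0.2948, 0.3864, 0.1691]
eef_rot: [-180.0, -0.0, 158.7]
wrist_force: [2.0, 0.3, 0.7]
grip_width: 0.0941
grip_force: 0.0
```

Emit:
{"name": "arm_command", "arguments": {
  "increments": [1,-0.178,-0.142,0.008,0,0,0,1,-0.178,-0.142,0.008,0,0,0,1,-0.178,-0.142,0.008,0,0,0,1,-0.178,-0.142,0.008,0,0,0,1,-0.178,-0.142,0.008,0,0,0]
}}

```text
t: 0.93
eef_pos: [0.3805, 0.2387, 0.1633]
eef_rot: [-180.0, -0.0, 158.7]
wrist_force: [-0.2, 0.8, 0.4]
grip_width: 0.094
grip_force: 0.0
```

Emit:
{"name": "arm_command", "arguments": {
  "increments": [1,-0.178,-0.142,0.008,0,0,0,1,-0.178,-0.142,0.008,0,0,0,1,-0.178,-0.142,0.008,0,0,0,1,-0.178,-0.142,0.008,0,0,0,1,-0.178,-0.142,0.008,0,0,0]
}}

```text
t: 1.35
eef_pos: [0.4662, 0.091, 0.1573]
eef_rot: [180.0, -0.0, 158.7]
wrist_force: [1.1, -0.2, 0.2]
grip_width: 0.0939
grip_force: 0.0
```

Emit:
{"name": "arm_command", "arguments": {
  "increments": [1,-0.178,-0.142,0.008,0,0,0,1,-0.178,-0.142,0.008,0,0,0,1,-0.178,-0.142,0.008,0,0,0,1,0,0,0,0,0,-0.15,1,0,0,0,0,0,-0.15]
}}

```text
t: 1.77
eef_pos: [0.518, 0.0019, 0.1531]
eef_rot: [-180.0, -0.1, 172.3]
wrist_force: [-0.1, 0.3, -0.7]
grip_width: 0.0937
grip_force: 0.0
```

Emit:
{"name": "arm_command", "arguments": {
  "increments": [1,0,0,0,0,0,-0.15,1,0,0,0,0,0,-0.15,1,0,0,0,0,0,0,1,0,0,0,0,0,0]
}}

```text
t: 2.1
eef_pos: [0.5171, 0.004, 0.1537]
eef_rot: [180.0, -0.0, -174.5]
wrist_force: [-0.3, -1.3, 0.5]
grip_width: 0.0938
grip_force: 0.0
```

Emit:
{"name": "arm_command", "arguments": {
  "increments": [1,-0.06,-0.213,0,0,0,0,1,0,0,0.14,0,0,0,1,0,0,0.14,0,0,0,1,0,0,0,0,0,0]
}}

```text
t: 2.43
eef_pos: [0.5264, -0.0266, 0.1084]
eef_rot: [179.9, -0.4, -174.5]
wrist_force: [-0.2, 0.2, -0.3]
grip_width: 0.0938
grip_force: 0.0
```

```bash
python3 - <<'E'
from h import *
print(now()[0])
sc=eyes.camera("scene")[:,:,::-1]; tp=eyes.camera("top")[:,:,::-1]
cv2.imwrite("pics/k1.png",np.hstack([cv2.resize(sc[140:300,220:380],(400,400)),cv2.resize(tp[180:340,230:390],(400,400))]))
E
```

```text
[ 0.5264265  -0.02664959  0.10843522]
```

View pics/k1.png

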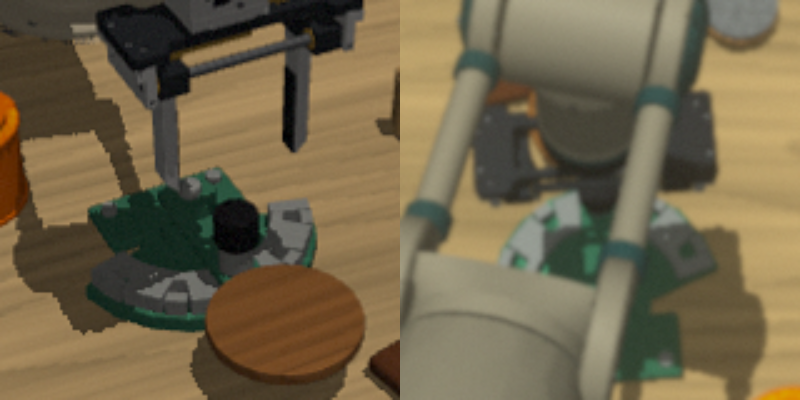

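The fingers straddle the knob. Its top is at about (314,225) in the scene view and the fingertips are at about (286,212) and (337,200).

```bash
python3 - <<'E'
from h import *
print("knob top scene",plane("scene",(220+236/2.5,140+209/2.5),.099))
print("tips",plane("scene",(220+170/2.5,140+185/2.5),.108),plane("scene",(220+292/2.5,140+150/2.5),.108))
im=cv2.imread("pics/scene0.png"); hc=cv2.cvtColor(im,cv2.COLOR_BGR2HSV)
for z,v in((.099,40),):
  cs=blob(hc,(295,210,335,250),(0,0,0),(180,255,v)); x,y,w,h=cv2.boundingRect(cs); print(x,y,w,h,plane("scene",(x+w/2,y+h*0.36),z), plane("scene",(x+w/2,y),.099))
E
```

```text
knob top scene [ 0.53597561 -0.02612388  0.099     ]
tips [ 0.50019778 -0.06655401  0.108     ] [0.49435463 0.03842889 0.108     ]
295 220 29 30 [ 0.5522563  -0.04254146  0.099     ] [ 0.52236498 -0.03085209  0.099     ]
```

```bash
python3 - <<'E'
from h import *
c=eyes.get_calibration("scene");T=np.linalg.inv(c["extrinsics"]);K=c["intrinsics"]
def proj(p):
    q=T[:3,:3]@p+T[:3,3]; s=q[:2]/q[2]; s=s*(1+c["k1"]*(s@s)); return K[:2,:2]@s+K[:2,2]
def cr(p): return np.round((proj(np.array(p))-[220,140])*2.5,0)
p=now()[0]
print(p,cr(p),cr(p+[0,-.053,0]),cr(p+[0,.053,0]))
print(cr([.533,-.026,.099]),cr([.533,-.026,.069]),cr([.449,-.0352,.068]),cr([.4447,-.0355,.066]),cr([.609,-.0176,.056]))
E
```

```text
[ 0.52885581 -0.02673143  0.11159332] [232. 191.] [166. 207.] [296. 175.]
[235. 207.] [235. 236.] [187. 178.] [185. 177.] [283. 308.]
```

Emit:
{"name": "arm_command", "arguments": {
  "increments": [1,-0.02,0,0.145,0,0,0,1,0,0,0.145,0,0,0,1,0,0,0,0,0,0,1,0,0,0,0,0,0]
}}

```text
t: 2.87
eef_pos: [0.5324, -0.0264, 0.069]
eef_rot: [180.0, -0.0, -174.3]
wrist_force: [-0.3, 0.3, 0.5]
grip_width: 0.0939
grip_force: 0.0
```

Emit:
{"name": "arm_command", "arguments": {
  "increments": [-1,0,0,0,0,0,0,-1,0,0,0,0,0,0,-1,0,0,0,0,0,0,-1,0,0,0,0,0,0,-1,0,0,0,0,0,0]
}}

```text
t: 3.28
eef_pos: [0.5329, -0.0267, 0.0692]
eef_rot: [-180.0, 0.1, -174.3]
wrist_force: [-0.1, 0.1, -0.3]
grip_width: 0.064
grip_force: 0.0
```

Emit:
{"name": "arm_command", "arguments": {
  "increments": [-1,0,0,0,0,0,0,-1,0,0,0,0,0,0,-1,0,0,0,0,0,0,-1,0,0,0,0,0,0,-1,0,0,0,0,0,0]
}}

```text
t: 3.7
eef_pos: [0.5327, -0.0268, 0.0688]
eef_rot: [-180.0, 0.0, -174.3]
wrist_force: [-1.2, -0.4, 11.9]
grip_width: 0.0304
grip_force: 5.8
```

Emit:
{"name": "arm_command", "arguments": {
  "increments": [-1,0,0,0,0,0,0,-1,0,0,0,0,0,0,-1,0,0,0,0,0,0]
}}

```text
t: 3.95
eef_pos: [0.5334, -0.0267, 0.0693]
eef_rot: [-180.0, 0.1, -174.3]
wrist_force: [1.0, 0.2, 4.5]
grip_width: 0.0107
grip_force: 2.8
```

```bash
python3 - <<'E'
from h import *
s=monitor.read_state(); print(s["wrist_force"],s["moment"],s["grip_width"],s["grip_force"])
sc=eyes.camera("scene")[:,:,::-1]
cv2.imwrite("pics/k2.png",cv2.resize(sc[150:290,250:390],(560,560)))
E
```

```text
[1.00003583 0.17341456 4.52857098] [ 0.11516869  0.04038488 -0.02831784] 0.010697903018485872 2.76653484092094
```

View pics/k2.png

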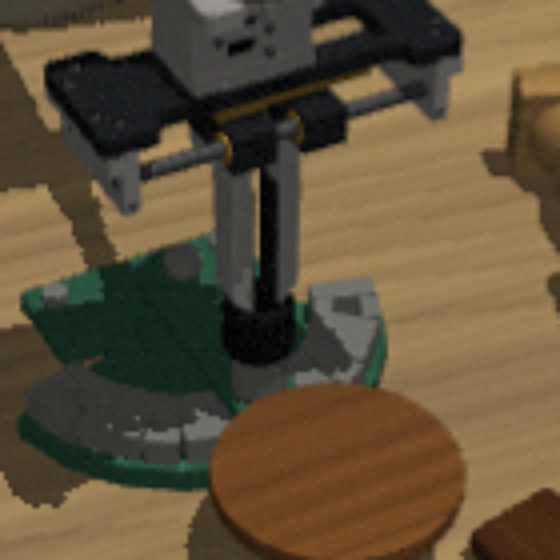

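The fingers have nearly closed, to 10.7 mm, at the knob's top edge. Their tips end near crop (285,300), so they slid off over the knob's top and I have to find out why.

```bash
python3 - <<'E'
from h import *
c=eyes.get_calibration("scene");T=np.linalg.inv(c["extrinsics"]);K=c["intrinsics"]
def proj(p):
    q=T[:3,:3]@p+T[:3,3]; s=q[:2]/q[2]; s=s*(1+c["k1"]*(s@s)); return K[:2,:2]@s+K[:2,2]
def cr(p): return np.round((proj(np.array(p))-[250,150])*4,0)
for x in(.505,.52,.533):
  print(x,[cr([x,-.0267+dy,z]) for z in(.069,.085,.1) for dy in(-.012,.012)])
print("boss",cr([.445,-.0355,.066]),"plat",cr([.61,-.0185,.056]),"knobtop",cr([.53,-.027,.099]))
E
```

```text
0.505 [array([211., 310.]), array([256., 299.]), array([210., 285.]), array([256., 274.]), array([210., 261.]), array([256., 250.])]
0.52 [array([222., 328.]), array([267., 317.]), array([221., 303.]), array([267., 292.]), array([221., 279.]), array([267., 268.])]
0.533 [array([231., 344.]), array([277., 333.]), array([231., 319.]), array([277., 307.]), array([231., 295.]), array([277., 283.])]
boss [175. 244.] plat [332. 455.] knobtop [251. 287.]
```

```bash
python3 - <<'E'
from h import *
im=cv2.imread("pics/scene0.png"); hc=cv2.cvtColor(im,cv2.COLOR_BGR2HSV)
print([hc[y,x] for x,y in((335,265),(320,275),(335,295),(320,290))])
c=blob(hc,(295,243,372,310),(5,150,95),(17,255,255)); e=cv2.fitEllipse(cv2.convexHull(c)); print(e,cv2.boundingRect(c))
print("plat scene",plane("scene",e[0],.056)," two",two((306,225.7),e[0]))
p=plane("scene",e[0],.056)
# small tin lid, pads in both views, for a check of heights
for nm,u,v,z in(("tin",(435,307),(164.5,243.5),.066),("pads",(366,182),(288,348.5),.024)):
  print(nm,two(u,v),plane("top",u,z),plane("scene",v,z))
hd=cv2.cvtColor(cv2.imread("pics/scene0.png"),cv2.COLOR_BGR2HSV)
E
```

```text
[array([ 14, 177, 101], dtype=uint8), array([ 14, 176, 103], dtype=uint8), array([ 19, 107,  69], dtype=uint8), array([ 15, 167,  49], dtype=uint8)]
((333.800537109375, 267.5150146484375), (43.767704010009766, 62.68449401855469), 92.2399673461914) (303, 246, 63, 44)
plat scene [ 0.61996395 -0.02092154  0.056     ]  two (array([ 0.61262581, -0.01749395,  0.04814839]), np.float64(0.00017236975120655924))
tin (array([ 0.43218792, -0.30519483,  0.05487262]), np.float64(0.0030324963704723993)) [ 0.43054232 -0.30426645  0.066     ] [ 0.4461322  -0.30406252  0.066     ]
pads (array([ 0.73426741, -0.15552529,  0.01530599]), np.float64(0.0030104773395182183)) [ 0.73059144 -0.15620447  0.024     ] [ 0.7410406  -0.15603635  0.024     ]
```

The stand looks about 4 px low in the scene view and the fingertips look about 25 mm too high. The 12 N upward push while closing fits tips that only caught the knob's top edge. I'll open, go lower while watching the force, and close again, where a width of 36 mm is the check.

Emit:
{"name": "arm_command", "arguments": {
  "increments": [1,0,0,0,0,0,0,1,0,0,0,0,0,0,1,0,0,0,0,0,0,1,0,0,0,0,0,0,1,0,0,0,0,0,0]
}}

```text
t: 4.42
eef_pos: [0.5336, -0.028, 0.0693]
eef_rot: [-179.8, 0.1, -174.3]
wrist_force: [0.3, -3.6, 3.9]
grip_width: 0.0365
grip_force: 2.2
```

Emit:
{"name": "arm_command", "arguments": {
  "increments": [1,0,0,0,0,0,0,1,0,0,0,0,0,0,1,0,0,0,0,0,0,1,0,0,0,0,0,0,1,0,0,0,0,0,0]
}}

```text
t: 4.83
eef_pos: [0.532, -0.0263, 0.068]
eef_rot: [180.0, -0.1, -174.3]
wrist_force: [-0.0, -0.1, -0.3]
grip_width: 0.07
grip_force: 0.0
```

```bash
python3 - <<'E'
from h import *
s=monitor.read_state(); print(s["eef_pos"],s["grip_width"],s["wrist_force"],s["qpos"])
sc=eyes.camera("scene")[:,:,::-1]; tp=eyes.camera("top")[:,:,::-1]
cv2.imwrite("pics/k3.png",np.hstack([cv2.resize(sc[150:280,250:380],(520,520)),cv2.resize(tp[195:325,270:340],(280,520))]))
E
```

```text
[ 0.53204908 -0.02632991  0.06798398] 0.07001935972644856 [-0.04873794 -0.10951887 -0.28078357] [-1.03373891e+01  1.70680712e+01  1.00852357e+02  2.63092430e-02
  6.21457708e+01 -1.06048077e+02]
```

View pics/k3.png

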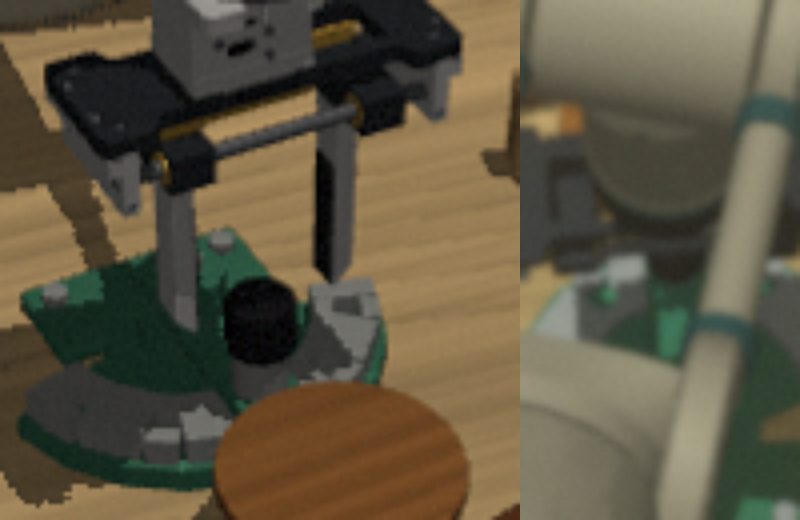

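The fingertips are at about (296,232) and (334,220) in the scene view, with the knob top at about (315,224). Next I'll check the gripper plate's position from the top view against the reported TCP.

```bash
python3 - <<'E'
from h import *
for z in(.2,.22,.24): print(z,plane("top",(308,240.8),z),plane("top",(262+0,240),z)[1]-plane("top",(356,240),z)[1])
# plate rear corner right in scene k1: crop (345,0..) ; slope plate front corner left (95,15)->
c={n:eyes.get_calibration(n) for n in("top","scene")}
def proj(n,p):
    T=np.linalg.inv(c[n]["extrinsics"]);K=c[n]["intrinsics"]
    q=T[:3,:3]@np.array(p)+T[:3,3]; s=q[:2]/q[2]; s=s*(1+c[n]["k1"]*(s@s)); return K[:2,:2]@s+K[:2,2]
# robot base foot centre / edge as a reference: base disc at origin
for r in(.09,.1): print("base",r,proj("top",[r,0,0]),proj("scene",[r,0,0]),proj("scene",[0,-r,0]),proj("scene",[0,r,0]))
for z in(.068,.08,.09): print(z,(proj("scene",[.532,-.0263-.043,z])-[250,150])*4,(proj("scene",[.532,-.0263+.043,z])-[250,150])*4)
E
```

```text
0.2 [ 0.53927662 -0.0266465   0.2       ] 0.1850682393599952
0.22 [ 0.53426536 -0.02713722  0.22      ] 0.1814103681087506
0.24 [ 0.52925411 -0.02762794  0.24      ] 0.17775249685750602
base 0.09 [292.20397001 460.91646964] [260.77189223 149.71856985] [219.11046999 140.16232398] [281.98586353 127.34801276]
base 0.1 [292.3308819  456.32834714] [261.91483758 151.60436211] [215.51380566 140.91109586] [285.3696253  126.67291845]
0.068 [171.59988405 360.30377528] [335.32964163 317.37135928]
0.08 [170.89825034 341.49751352] [335.83758616 298.68130413]
0.09 [170.30746654 325.60982974] [336.26557077 282.89892516]
```

The top view confirms x, but the tips really sit about 22–28 mm higher than reported, so I'll descend in small steps.

Emit:
{"name": "arm_command", "arguments": {
  "increments": [1,0,0,0.06,0,0,0,1,0,0,0.06,0,0,0,1,0,0,0,0,0,0,1,0,0,0,0,0,0]
}}

```text
t: 5.27
eef_pos: [0.5316, -0.0265, 0.0493]
eef_rot: [180.0, -0.1, -174.3]
wrist_force: [0.2, -0.0, -0.1]
grip_width: 0.0942
grip_force: 0.0
```

```bash
python3 - <<'E'
from h import *
s=monitor.read_state(); print(s["eef_pos"],s["grip_width"],s["wrist_force"])
sc=eyes.camera("scene")[:,:,::-1]
cv2.imwrite("pics/k4.png",cv2.resize(sc[150:280,250:380],(520,520)))
E
```

```text
[ 0.53155092 -0.02646048  0.04934685] 0.09417014861569546 [ 0.2351848  -0.00419904 -0.12123173]
```

View pics/k4.png

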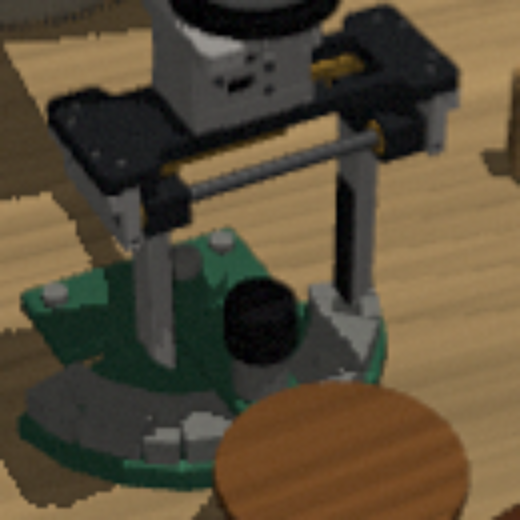

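The tips are now at about (291,241) and (340,227). Their midpoint is level with the lower part of the knob, and there is no contact. I'll close.

Emit:
{"name": "arm_command", "arguments": {
  "increments": [-1,0,0,0,0,0,0,-1,0,0,0,0,0,0,-1,0,0,0,0,0,0,-1,0,0,0,0,0,0,-1,0,0,0,0,0,0]
}}

```text
t: 5.73
eef_pos: [0.5326, -0.0267, 0.0507]
eef_rot: [-180.0, 0.0, -174.3]
wrist_force: [0.7, -0.5, 0.6]
grip_width: 0.064
grip_force: 0.0
```

Emit:
{"name": "arm_command", "arguments": {
  "increments": [-1,0,0,0,0,0,0,-1,0,0,0,0,0,0,-1,0,0,0,0,0,0,-1,0,0,0,0,0,0,-1,0,0,0,0,0,0]
}}

```text
t: 6.15
eef_pos: [0.5325, -0.0264, 0.0504]
eef_rot: [180.0, 0.0, -174.3]
wrist_force: [0.7, 0.8, 0.6]
grip_width: 0.0353
grip_force: 30.0
```

Emit:
{"name": "arm_command", "arguments": {
  "increments": [-1,0,0,0,0,0,0,-1,0,0,0,0,0,0]
}}

```text
t: 6.32
eef_pos: [0.5326, -0.0264, 0.0505]
eef_rot: [180.0, 0.0, -174.3]
wrist_force: [0.0, 0.4, 0.3]
grip_width: 0.0355
grip_force: 30.0
```

Gripped at 35.5 mm and 30 N, which matches the 36 mm knob. Now I'll lift the pin 20 mm.

Emit:
{"name": "arm_command", "arguments": {
  "increments": [-1,0,0,-0.033,0,0,0,-1,0,0,-0.033,0,0,0,-1,0,0,-0.033,0,0,0,-1,0,0,-0.033,0,0,0,-1,0,0,0,0,0,0]
}}

```text
t: 6.73
eef_pos: [0.5325, -0.0264, 0.0708]
eef_rot: [180.0, 0.0, -174.3]
wrist_force: [3.7, 1.1, -8.6]
grip_width: 0.0351
grip_force: 30.0
```

```bash
python3 - <<'E'
from h import *
piv=np.array([.445,-.0352]); p,R=now(); print(p)
d=p[:2]-piv; print(np.linalg.norm(d),np.degrees(np.arctan2(*d[::-1])))
# circular arc, 8 rows of -4 deg about pivot at radius .085, in tool axes (yaw = phi+180): per row turn +4 deg about tool z
a=np.radians(4); 
# tool x = inward (-radial); tool y = tangential (sin(yaw),-cos(yaw)) = (-sin phi, cos phi)
print("row tx,ty (unit)",.085*(1-np.cos(a))/.15, -.085*np.sin(a)/.15, 4/45)
E
```

```text
[ 0.53248779 -0.02637471  0.07077809]
0.08793178552036189 5.760201627242645
row tx,ty (unit) 0.0013803715194329548 -0.03952866845500434 0.08888888888888889
```

Emit:
{"name": "arm_command", "arguments": {
  "increments": [-1,0.0014,-0.0395,0,0,0,0.0889,-1,0.0014,-0.0395,0,0,0,0.0889,-1,0.0014,-0.0395,0,0,0,0.0889,-1,0.0014,-0.0395,0,0,0,0.0889,-1,0,0,0,0,0,0]
}}

```text
t: 7.15
eef_pos: [0.5314, -0.0504, 0.0699]
eef_rot: [179.9, -0.0, 169.5]
wrist_force: [2.7, 4.1, -9.3]
grip_width: 0.0355
grip_force: 30.0
```

Emit:
{"name": "arm_command", "arguments": {
  "increments": [-1,0.0014,-0.0395,0,0,0,0.0889,-1,0.0014,-0.0395,0,0,0,0.0889,-1,0.0014,-0.0395,0,0,0,0.0889,-1,0.0014,-0.0395,0,0,0,0.0889,-1,0,0,0,0,0,0]
}}

```text
t: 7.57
eef_pos: [0.5239, -0.0723, 0.07]
eef_rot: [179.9, -0.0, 153.6]
wrist_force: [2.3, 4.7, -7.9]
grip_width: 0.0353
grip_force: 30.0
```

```bash
python3 - <<'E'
from h import *
s=monitor.read_state(); print(s["wrist_force"],s["moment"]); p,R=now(); d=p[:2]-[.445,-.0352]; print(p,np.linalg.norm(d),np.degrees(np.arctan2(*d[::-1])),R.as_euler("xyz",degrees=True))
im=eyes.camera("scene")[:,:,::-1]; hc=cv2.cvtColor(im,cv2.COLOR_BGR2HSV)
c=blob(hc,(230,230,372,330),(5,150,70),(17,255,255)); e=cv2.fitEllipse(cv2.convexHull(c)); q=plane("scene",e[0],.056)[:2]; print(e,q)
# same camera's platter before: (.620,-.0209); chord
print("chord",np.linalg.norm(q-[.61996,-.02092]),"exp",2*.165*np.sin(np.radians(16)))
E
```

```text
[ 2.28212575  4.65201171 -7.94672093] [ 0.78459317 -0.62286584 -0.45141829]
[ 0.52387943 -0.07230404  0.06999617] 0.08717037887248515 -25.191789266094986 [ 1.79920796e+02 -4.36706004e-02  1.53602561e+02]
((285.0269775390625, 274.6512756347656), (46.20491027832031, 64.14966583251953), 87.91638946533203) [ 0.60383549 -0.11129123]
chord 0.09179847103539183 exp 0.09096032741960973
```

The swing came out right: a chord of 91.8 mm against 91.0 mm expected. Now I'll lower the pin into the hole.

Emit:
{"name": "arm_command", "arguments": {
  "increments": [-1,0,0,0.033,0,0,0,-1,0,0,0.033,0,0,0,-1,0,0,0,0,0,0]
}}

```text
t: 7.87
eef_pos: [0.5241, -0.0719, 0.0594]
eef_rot: [179.9, -0.0, 153.8]
wrist_force: [3.7, 3.1, -8.4]
grip_width: 0.0353
grip_force: 30.0
```

Emit:
{"name": "arm_command", "arguments": {
  "increments": [-1,0,0,0.033,0,0,0,-1,0,0,0.03,0,0,0,-1,0,0,0,0,0,0]
}}

```text
t: 8.12
eef_pos: [0.5242, -0.0719, 0.0506]
eef_rot: [179.9, -0.0, 153.7]
wrist_force: [1.3, 4.8, -5.4]
grip_width: 0.0354
grip_force: 30.0
```

The pin is at full depth with the spring still pulling down 5.4 N, so it is in the hole. I'll release.

Emit:
{"name": "arm_command", "arguments": {
  "increments": [1,0,0,0,0,0,0,1,0,0,0,0,0,0,1,0,0,0,0,0,0,1,0,0,0,0,0,0,1,0,0,0,0,0,0]
}}

```text
t: 8.53
eef_pos: [0.5242, -0.0733, 0.0513]
eef_rot: [-180.0, 0.0, 153.7]
wrist_force: [0.7, 1.0, 0.2]
grip_width: 0.0653
grip_force: 0.0
```

Emit:
{"name": "arm_command", "arguments": {
  "increments": [1,0,0,0,0,0,0,1,0,0,0,0,0,0,1,0,0,-0.25,0,0,0,1,0,0,-0.25,0,0,0,1,0,0,-0.25,0,0,0]
}}

```text
t: 8.95
eef_pos: [0.5233, -0.0727, 0.1642]
eef_rot: [-180.0, -0.1, 153.7]
wrist_force: [0.9, -0.6, 0.2]
grip_width: 0.0932
grip_force: 0.0
```

Emit:
{"name": "arm_command", "arguments": {
  "increments": [1,0,0,-0.25,0,0,0,1,0,0,0,0,0,0]
}}

```text
t: 9.12
eef_pos: [0.5288, -0.0741, 0.2087]
eef_rot: [179.8, 0.8, 153.7]
wrist_force: [1.4, -0.7, 0.9]
grip_width: 0.0941
grip_force: 0.0
```

```bash
python3 - <<'E'
from h import *
im=eyes.camera("scene")[:,:,::-1]; cv2.imwrite("pics/s5.png",im); hc=cv2.cvtColor(im,cv2.COLOR_BGR2HSV)
cs=blob(hc,(255,205,335,262),(0,0,0),(180,255,40)); print("knob",cv2.boundingRect(cs))
# tilted tool: fingers perpendicular to the stick (dir -15.2 deg, cup 3 deg low)
a=np.radians(-15.2); ax=np.array([np.cos(a)*.9986,np.sin(a)*.9986,-.0523])
yt=np.cross([0,0,1],ax); yt/=np.linalg.norm(yt); p,R0=now()
best=None
for s in(1,-1):
  y=s*yt; z=-np.cross(ax,yt); z=z if z[2]<0 else -z; x=np.cross(y,z); R=Ro.from_matrix(np.c_[x,y,z])
  print(s,R.as_euler("xyz",degrees=True)); rows([.4991,.193,.15],R,p,R0)
print(p,monitor.read_state()["qpos"])
E
```

```text
knob (273, 222, 28, 30)
1 [-180.           -2.99803118  164.8       ]
shift 8 x [0.12  0.189 0.045]  turn 2 x [ 0.004  0.039 -0.123]
-1 [180.           2.99803118 -15.2       ]
shift 8 x [0.12  0.189 0.045]  turn 25 x [ 0.005 -0.     0.15 ]
[ 0.52697668 -0.07360063  0.20528265] [-1.54392145e+01  1.08401279e+01  8.87576545e+01 -7.62685665e-03
  7.98580343e+01 -7.91408078e+01]
```

The knob shows its pin-down size of 30 px, at (273–301, 222–252), so the pin is in. Next is the candlestick. Gripping the cup with the tool tilted about 42° back keeps the upright pose within wrist range.

Emit:
{"name": "arm_command", "arguments": {
  "increments": [1,0.12,0.189,0,0,0,0,1,0.12,0.189,0,0,0,0,1,0.12,0.189,0,0,0,0,1,0.12,0.189,0,0,0,0,1,0.12,0.189,0,0,0,0]
}}

```text
t: 9.58
eef_pos: [0.5048, 0.0954, 0.1993]
eef_rot: [-179.9, -0.1, 153.7]
wrist_force: [0.3, 0.9, 0.4]
grip_width: 0.0939
grip_force: 0.0
```

Emit:
{"name": "arm_command", "arguments": {
  "increments": [1,0.12,0.189,0,0,0,0,1,0.12,0.189,0,0,0,0,1,0.12,0.189,0,0,0,0,1,0,0,0,0,0,-0.123,1,0,0,0,0,0,-0.123]
}}

```text
t: 10.0
eef_pos: [0.4939, 0.1961, 0.199]
eef_rot: [-179.9, -0.2, 165.2]
wrist_force: [-0.5, 0.1, 0.4]
grip_width: 0.0942
grip_force: 0.0
```

Emit:
{"name": "arm_command", "arguments": {
  "increments": [1,0,0,0,0,0.14,0,1,0,0,0,0,0.14,0,1,0,0,0,0,0.14,0,1,0,0,0,0,0.14,0,1,0,0,0,0,0.14,0]
}}

```text
t: 10.42
eef_pos: [0.4956, 0.1942, 0.2004]
eef_rot: [180.0, -31.8, 164.8]
wrist_force: [-0.5, 0.3, 0.0]
grip_width: 0.0942
grip_force: 0.0
```

Emit:
{"name": "arm_command", "arguments": {
  "increments": [1,0,0,0,0,0.14,0,1,0,0,0,0,0.14,0,1,0,0,0,0,0,0,1,0,0,0,0,0,0]
}}

```text
t: 10.75
eef_pos: [0.4954, 0.1938, 0.1971]
eef_rot: [-179.8, -44.4, 164.5]
wrist_force: [-0.6, -0.0, 0.4]
grip_width: 0.0941
grip_force: 0.0
```

```bash
cat >> h.py <<'E'
def proj(n,p):
    c=eyes.get_calibration(n);T=np.linalg.inv(c["extrinsics"]);K=c["intrinsics"]
    q=T[:3,:3]@np.array(p)+T[:3,3]; s=q[:2]/q[2]; s=s*(1+c["k1"]*(s@s)); return K[:2,:2]@s+K[:2,2]
E
python3 - <<'E'
from h import *
p,R=now(); s=monitor.read_state(); print(p,R.as_euler("xyz",degrees=True),s["qpos"])
im=eyes.camera("scene")[:,:,::-1]; tp=eyes.camera("top")[:,:,::-1]
y=R.as_matrix()[:,1]
for n in("scene","top"): print(n,[np.round(proj(n,p+k*y),1) for k in(-.053,0,.053)])
u,v=np.round(proj("scene",p)).astype(int); a,b=np.round(proj("top",p)).astype(int); print(u,v,a,b)
cv2.imwrite("pics/g1.png",np.hstack([cv2.resize(im[v-60:v+80,u-70:u+70],(400,400)),cv2.resize(tp[b-70:b+70,a-70:a+70],(400,400))]))
E
```

```text
[0.49541944 0.19380137 0.19710791] [-179.77898016  -44.42229756  164.53796281] [  3.48181082  37.4689771   63.48889102  15.1238465  121.02588436
 -68.3080901 ]
scene [array([383.9, 148.2]), array([410.1, 146.9]), array([435.8, 145.6])]
top [array([220.9, 267.9]), array([195.8, 260.4]), array([171.1, 252.9])]
410 147 196 260
```

View pics/g1.png

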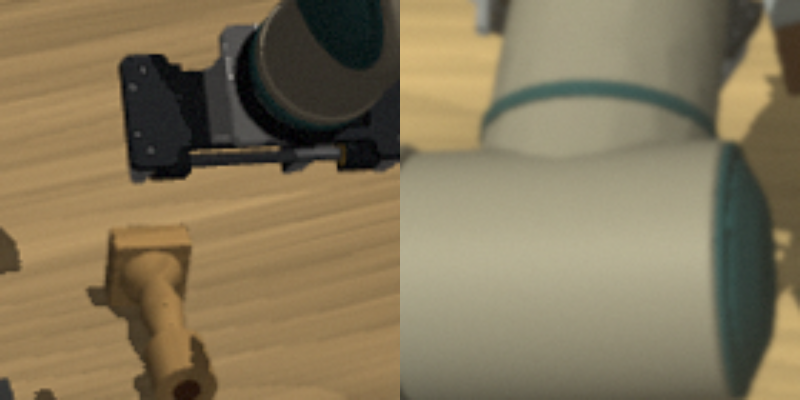

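```bash
python3 - <<'E'
from h import *
p,R=now(); M=R.as_matrix()
print(p,"tool axes x,y,z",np.round(M.T,2).tolist())
for name,off in(("none",np.zeros(3)),("worldz",np.array([0,0,.025])),("axis",-.025*M[:,2])):
  for b in(.0968,.12):
    print(name,b,[np.round((proj("scene",p+off-b*M[:,2]+sx*.0375*M[:,0]+sy*.0885*M[:,1])-[340,87])/.35,0).tolist() for sx in(-1,1) for sy in(-1,1)])
E
```

```text
[0.49475054 0.19466546 0.20152816] tool axes x,y,z [[-0.69, 0.19, 0.69], [0.26, 0.97, 0.0], [-0.67, 0.18, -0.72]]
none 0.0968 [[108.0, 192.0], [379.0, 177.0], [96.0, 75.0], [365.0, 64.0]]
none 0.12 [[116.0, 183.0], [392.0, 168.0], [103.0, 63.0], [378.0, 52.0]]
worldz 0.0968 [[111.0, 157.0], [386.0, 143.0], [99.0, 39.0], [371.0, 29.0]]
worldz 0.12 [[119.0, 147.0], [400.0, 133.0], [106.0, 26.0], [384.0, 16.0]]
axis 0.0968 [[116.0, 182.0], [393.0, 167.0], [104.0, 63.0], [379.0, 52.0]]
axis 0.12 [[124.0, 172.0], [407.0, 158.0], [111.0, 50.0], [392.0, 39.0]]
```

The gripper plate's left corners, at about (382,108) and (387,150), match a true tip about 25 mm short of the reported TCP along the tool axis. I'll carry that offset from here on and descend on the cup.

Emit:
{"name": "arm_command", "arguments": {
  "increments": [1,-0.141,-0.001,0.177,0,0,0,1,-0.141,-0.001,0.177,0,0,0,1,-0.141,-0.001,0.177,0,0,0,1,-0.141,-0.001,0.177,0,0,0,1,0,0,0,0,0,0]
}}

```text
t: 11.27
eef_pos: [0.479, 0.1976, 0.0642]
eef_rot: [-179.8, -44.3, 164.7]
wrist_force: [0.4, -0.2, -1.0]
grip_width: 0.094
grip_force: 0.0
```

Emit:
{"name": "arm_command", "arguments": {
  "increments": [1,-0.07,0,0.09,0,0,0,1,-0.07,0,0.09,0,0,0,1,0,0,0,0,0,0]
}}

```text
t: 11.52
eef_pos: [0.4782, 0.1987, 0.0332]
eef_rot: [180.0, -44.0, 164.8]
wrist_force: [-0.7, -0.0, -0.5]
grip_width: 0.0939
grip_force: 0.0
```

Emit:
{"name": "arm_command", "arguments": {
  "increments": [1,-0.04,0,0.042,0,0,0,1,-0.04,0,0.042,0,0,0,1,-0.04,0,0.042,0,0,0,1,0,0,0,0,0,0]
}}

```text
t: 11.85
eef_pos: [0.4786, 0.1983, 0.005]
eef_rot: [-180.0, -44.1, 164.7]
wrist_force: [-0.2, -0.2, -0.1]
grip_width: 0.094
grip_force: 0.0
```

Emit:
{"name": "arm_command", "arguments": {
  "increments": [1,-0.025,0,0.025,0,0,0,1,-0.02,0,0.025,0,0,0,1,0,0,0,0,0,0]
}}

```text
t: 12.1
eef_pos: [0.4782, 0.1983, -0.0052]
eef_rot: [-180.0, -44.2, 164.7]
wrist_force: [0.6, -0.0, -0.4]
grip_width: 0.0941
grip_force: 0.0
```

Emit:
{"name": "arm_command", "arguments": {
  "increments": [-1,0,0,0,0,0,0,-1,0,0,0,0,0,0,-1,0,0,0,0,0,0,-1,0,0,0,0,0,0,-1,0,0,0,0,0,0]
}}

```text
t: 12.52
eef_pos: [0.4786, 0.1984, -0.0043]
eef_rot: [180.0, -44.1, 164.8]
wrist_force: [-1.3, -0.2, 0.0]
grip_width: 0.0639
grip_force: 0.0
```

Emit:
{"name": "arm_command", "arguments": {
  "increments": [-1,0,0,0,0,0,0,-1,0,0,0,0,0,0,-1,0,0,0,0,0,0,-1,0,0,0,0,0,0]
}}

```text
t: 12.85
eef_pos: [0.4787, 0.1987, -0.0044]
eef_rot: [180.0, -44.1, 164.8]
wrist_force: [1.0, 0.7, -0.8]
grip_width: 0.0479
grip_force: 29.9
```

Gripped at 47.9 mm, which matches the 48 mm cup. I'll lift.

Emit:
{"name": "arm_command", "arguments": {
  "increments": [-1,0.07,0,-0.072,0,0,0,-1,0.138,0,-0.144,0,0,0,-1,0.138,0,-0.144,0,0,0,-1,0.138,0,-0.144,0,0,0,-1,0.138,0,-0.144,0,0,0]
}}

```text
t: 13.27
eef_pos: [0.4791, 0.1979, 0.1321]
eef_rot: [-180.0, -44.0, 164.7]
wrist_force: [0.1, -0.1, 0.3]
grip_width: 0.0383
grip_force: 0.0
```

Emit:
{"name": "arm_command", "arguments": {
  "increments": [-1,0.138,0,-0.144,0,0,0,-1,0.138,0,-0.144,0,0,0,-1,0.138,0,-0.144,0,0,0,-1,0.138,0,-0.144,0,0,0,-1,0,0,0,0,0,0]
}}

```text
t: 13.68
eef_pos: [0.4804, 0.198, 0.2566]
eef_rot: [179.7, -43.6, 165.1]
wrist_force: [0.2, 0.7, 0.3]
grip_width: 0.0002
grip_force: 0.0
```

```bash
python3 - <<'E'
from h import *
s=monitor.read_state(); p,R=now(); M=R.as_matrix(); print(p,s["qpos"],s["wrist_force"],s["moment"])
tp=eyes.camera("top")[:,:,::-1]; im=eyes.camera("scene")[:,:,::-1]; cv2.imwrite("pics/l1.png",im); cv2.imwrite("pics/l1t.png",tp)
hc=cv2.cvtColor(im,cv2.COLOR_BGR2HSV); h0=cv2.cvtColor(cv2.imread("pics/scene0.png"),cv2.COLOR_BGR2HSV)
d=cv2.absdiff(im,cv2.imread("pics/scene0.png")).max(2)
m=((hc[...,0]>12)&(hc[...,0]<24)&(hc[...,1]>95)&(hc[...,2]>110)&(d>25)).astype(np.uint8)*255
m=cv2.morphologyEx(m,cv2.MORPH_OPEN,np.ones((3,3)))
for c in cv2.findContours(m,cv2.RETR_EXTERNAL,cv2.CHAIN_APPROX_NONE)[0]:
  if cv2.contourArea(c)>60: print(cv2.boundingRect(c),cv2.contourArea(c),np.round(cv2.boxPoints(cv2.minAreaRect(c)),0).tolist())
g=p-(.025+.0188)*M[:,2]
a=np.array([.965,-.262,0]); 
print("cup",g,proj("scene",g),"foot if lying",proj("scene",g-.13*a),"hanging",proj("scene",g-[0,0,.13]))
E
```

```text
[0.48044878 0.19804795 0.25657122] [  3.87971821  34.03008996  61.10634665  16.28639778 125.71526064
 -66.43859933] [0.23428826 0.73645322 0.28087301] [-0.10406493 -0.29197213  0.01894884]
(260, 286, 47, 7) 166.0 [[260.0, 291.0], [260.0, 286.0], [306.0, 288.0], [306.0, 293.0]]
(255, 279, 58, 7) 155.0 [[255.0, 283.0], [255.0, 279.0], [312.0, 282.0], [312.0, 286.0]]
(310, 276, 24, 32) 397.5 [[310.0, 276.0], [333.0, 276.0], [333.0, 307.0], [310.0, 307.0]]
(274, 273, 31, 5) 76.5 [[274.0, 275.0], [274.0, 271.0], [304.0, 274.0], [304.0, 278.0]]
(257, 260, 46, 9) 214.5 [[257.0, 267.0], [257.0, 259.0], [302.0, 262.0], [302.0, 269.0]]
(326, 250, 24, 36) 476.5 [[324.0, 268.0], [346.0, 248.0], [363.0, 267.0], [340.0, 287.0]]
(370, 166, 37, 42) 636.0 [[366.0, 200.0], [380.0, 162.0], [410.0, 174.0], [396.0, 211.0]]
(317, 107, 146, 28) 1458.0 [[316.0, 127.0], [317.0, 105.0], [463.0, 114.0], [462.0, 137.0]]
(274, 105, 21, 7) 69.5 [[274.0, 107.0], [294.0, 103.0], [294.0, 108.0], [274.0, 112.0]]
(260, 0, 32, 8) 150.0 [[260.0, 0.0], [291.0, 0.0], [291.0, 7.0], [260.0, 7.0]]
cup [0.50958018 0.19002757 0.28828044] [417.12876586 109.11414007] foot if lying [400.53568651  79.24959682] hanging [409.88339298 167.32300291]
```

The cup slipped out at the start of the lift because the tips had caught too high on it. I'll move aside, find the stick again, and grip about 10 mm deeper.

Emit:
{"name": "arm_command", "arguments": {
  "increments": [1,0,-0.25,0,0,0,0,1,0,-0.25,0,0,0,0,1,0,-0.25,0,0,0,0,1,0,-0.25,0,0,0,0,1,0,-0.25,0,0,0,0]
}}

```text
t: 14.2
eef_pos: [0.4289, 0.0157, 0.2492]
eef_rot: [-180.0, -44.3, 164.8]
wrist_force: [0.4, 1.0, 0.4]
grip_width: 0.0303
grip_force: 0.0
```

Emit:
{"name": "arm_command", "arguments": {
  "increments": [1,0,-0.2,0,0,0,0,1,0,-0.1,0,0,0,0,1,0,0,0,0,0,0]
}}

```text
t: 14.45
eef_pos: [0.4173, -0.0287, 0.2493]
eef_rot: [-179.9, -44.3, 164.4]
wrist_force: [-0.2, 0.5, -0.5]
grip_width: 0.0501
grip_force: 0.0
```

```bash
python3 - <<'E'
from h import *
tp=eyes.camera("top")[:,:,::-1]; im=eyes.camera("scene")[:,:,::-1]; cv2.imwrite("pics/m_s.png",im); cv2.imwrite("pics/m_t.png",tp)
for n,f,box in(("t0","top0",(165,250,250,350)),("t1","m_t",(165,240,250,350)),("s0","scene0",(350,150,440,240)),("s1","m_s",(350,150,440,240))):
  a=cv2.imread(f"pics/{f}.png")
  hs=cv2.cvtColor(a,cv2.COLOR_BGR2HSV)
  try:
    c=blob(hs,box,(15,122,90),(22,255,255)) if n[0]=="t" else blob(hs,box,(12,118,60),(22,255,255)); print(n,cv2.boundingRect(c),cv2.contourArea(c),np.round(cv2.boxPoints(cv2.minAreaRect(c)),1).tolist())
  except Exception as e: print(n,e)
cv2.imwrite("pics/m.png",np.hstack([cv2.resize(tp[240:350,160:270],(400,400)),cv2.resize(im[140:250,350:460],(400,400))]))
print(now()[0])
E
```

```text
t0 (175, 262, 50, 77) 1293.0 [[173.60000610351562, 329.0], [198.1999969482422, 257.6000061035156], [226.3000030517578, 267.20001220703125], [201.8000030517578, 338.70001220703125]]
t1 (197, 240, 35, 35) 426.0 [[196.60000610351562, 268.5], [204.8000030517578, 233.8000030517578], [231.0, 240.0], [222.8000030517578, 274.70001220703125]]
s0 (376, 165, 40, 68) 1418.5 [[371.79998779296875, 167.39999389648438], [404.5, 161.1999969482422], [417.29998779296875, 229.3000030517578], [384.5, 235.5]]
s1 (384, 196, 37, 44) 1051.0 [[384.0, 196.0], [420.0, 196.0], [420.0, 239.0], [384.0, 239.0]]
[ 0.41828276 -0.0259354   0.24942889]
```

View pics/m.png

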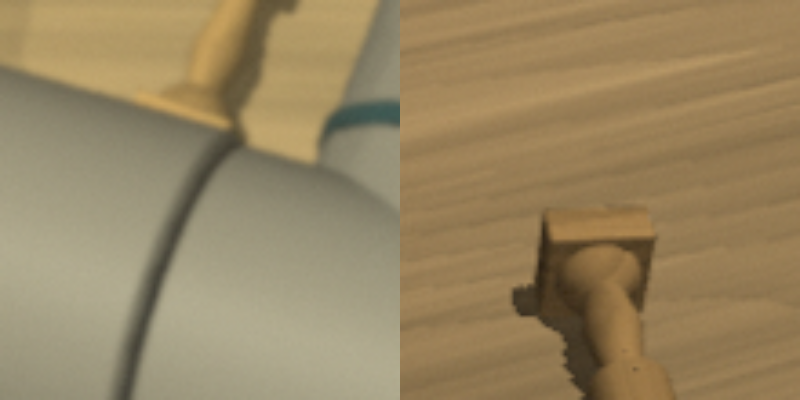

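The stick has slid about 6 cm away from the robot. Its foot's top edge now runs (390,197)–(419,197) in the scene view. I'll measure it numerically from the saved pictures.

```bash
python3 - <<'E'
from h import *
tp=cv2.imread("pics/m_t.png"); im=cv2.imread("pics/m_s.png")
c=blob(cv2.cvtColor(tp,cv2.COLOR_BGR2HSV),(165,190,252,280),(15,122,90),(22,255,255)); print(cv2.boundingRect(c),cv2.contourArea(c))
P=c[:,0,:]
for y in range(P[:,1].min(),P[:,1].max()+1,4): 
    xs=P[P[:,1]==y,0]; print(y,xs.min(),xs.max(),end=" | ")
print()
c=blob(cv2.cvtColor(im,cv2.COLOR_BGR2HSV),(350,180,460,290),(12,118,60),(22,255,255)); print(cv2.boundingRect(c),cv2.contourArea(c)); Q=c[:,0,:]
for y in range(Q[:,1].min(),Q[:,1].max()+1,4): 
    xs=Q[Q[:,1]==y,0]; print(y,xs.min(),xs.max(),end=" | ")
print("\nfoot top edge shift", plane("scene",(404.3,197),.064)-plane("scene",(392.5,166.2),.064))
E
```

```text
(197, 214, 46, 61) 850.0
214 226 232 | 218 224 240 | 222 223 242 | 226 221 240 | 230 219 239 | 234 221 237 | 238 221 236 | 242 219 229 | 246 217 228 | 250 214 227 | 254 213 226 | 258 212 224 | 262 212 222 | 266 198 220 | 270 207 220 | 274 220 223 | 
(384, 196, 45, 75) 1732.0
196 414 417 | 200 389 418 | 204 390 420 | 208 390 419 | 212 390 418 | 216 390 418 | 220 387 417 | 224 384 416 | 228 391 416 | 232 399 416 | 236 396 416 | 240 403 422 | 244 402 424 | 248 403 425 | 252 403 426 | 256 402 427 | 260 402 428 | 264 404 428 | 268 401 423 | 
foot top edge shift [ 0.11466139 -0.03235381  0.        ]
```

```bash
python3 - <<'E'
from h import *
cup=plane("top",(231,226.4),.025); old=plane("top",(213,274.4),.025); print(cup,cup-old)
c2=plane("scene",(415,248.5),.035); o2=plane("scene",(401.5,217.5),.035); print("scene",c2-o2)
p,R=now(); M=R.as_matrix(); t=cup+[-.006,.002,-.036]; print(p,"target",t,monitor.read_state()["qpos"])
hov=np.array([t[0],t[1],.12]); rows(hov,R,p,R); rows(t,R,hov,R)
print("brush", plane("top",(270,218),.02),plane("top",(265,195),.02))
E
```

```text
[0.61377894 0.15818662 0.025     ] [ 0.11465689 -0.03482044  0.        ]
scene [ 0.09704371 -0.0221566   0.        ]
[ 0.41828276 -0.0259354   0.24942889] target [ 0.60777894  0.16018662 -0.011     ] [-14.02229533  28.7431245   72.06857404   1.10845729 123.39665378
 -88.4998632 ]
shift 9 x [-0.138  0.17  -0.   ]  turn 0 x [0. 0. 0.]
shift 4 x [-0.152 -0.     0.156]  turn 0 x [0. 0. 0.]
brush [0.63746829 0.06831775 0.02      ] [0.69405065 0.08275718 0.02      ]
```

Emit:
{"name": "arm_command", "arguments": {
  "increments": [0.7,-0.138,0.172,0,0,0,0,0.7,-0.138,0.172,0,0,0,0,0.7,-0.138,0.172,0,0,0,0,0.7,-0.138,0.172,0,0,0,0,0.7,-0.138,0.172,0,0,0,0]
}}

```text
t: 14.97
eef_pos: [0.5249, 0.0817, 0.1769]
eef_rot: [180.0, -44.2, 164.9]
wrist_force: [0.3, 0.3, 0.9]
grip_width: 0.0795
grip_force: 0.0
```

Emit:
{"name": "arm_command", "arguments": {
  "increments": [0.7,-0.138,0.172,0,0,0,0,0.7,-0.138,0.172,0,0,0,0,0.7,-0.138,0.172,0,0,0,0,0.7,-0.138,0.172,0,0,0,0,0.7,0,0,0,0,0,0]
}}

```text
t: 15.38
eef_pos: [0.6094, 0.1688, 0.1141]
eef_rot: [179.9, -44.4, 165.1]
wrist_force: [-0.9, -0.0, -0.6]
grip_width: 0.0798
grip_force: 0.0
```

```bash
python3 - <<'E'
from h import *
p,R=now(); s=monitor.read_state(); print(p,R.as_euler("xyz",degrees=True),s["qpos"],s["grip_width"]); rows([.608,.163,.03],R,p,R,.03)
M=R.as_matrix(); im=eyes.camera("scene")[:,:,::-1]; cv2.imwrite("pics/n_s.png",im)
g=cv2.cvtColor(im,cv2.COLOR_BGR2HSV); box=(330,100,520,290)
m=np.zeros(g.shape[:2],np.uint8); m[100:290,330:520]=((g[100:290,330:520,1]<70)&(g[100:290,330:520,2]<110))*255
m=cv2.morphologyEx(m,cv2.MORPH_OPEN,np.ones((3,3)))
for c in cv2.findContours(m,cv2.RETR_EXTERNAL,cv2.CHAIN_APPROX_NONE)[0]:
  if cv2.contourArea(c)>40: print(cv2.boundingRect(c),cv2.contourArea(c),np.round(cv2.boxPoints(cv2.minAreaRect(c))).tolist())
for off in(0,.0375,-.0375): print([np.round(proj("scene",p-.0968*M[:,2]+off*M[:,0]+k*M[:,1]),0).tolist() for k in(-.0885,.0885)])
E
```

```text
[0.60940751 0.16882564 0.11411503] [179.90187961 -44.37364041 165.14318249] [  1.4975412   50.73365006  47.60872147  13.86383329 124.03865509
 -70.28388965] 0.07977682130846496
shift 3 x [-0.131 -0.014  0.133]  turn 0 x [0. 0. 0.]
(330, 220, 15, 35) 360.0 [[330.0, 220.0], [344.0, 220.0], [344.0, 254.0], [330.0, 254.0]]
(398, 187, 54, 44) 1439.5 [[394.0, 189.0], [445.0, 181.0], [451.0, 223.0], [400.0, 230.0]]
(438, 179, 11, 10) 44.5 [[438.0, 180.0], [448.0, 179.0], [449.0, 187.0], [439.0, 188.0]]
(448, 175, 36, 48) 730.5 [[440.0, 184.0], [462.0, 174.0], [485.0, 220.0], [462.0, 231.0]]
(480, 163, 40, 62) 506.0 [[479.0, 163.0], [510.0, 156.0], [524.0, 218.0], [493.0, 225.0]]
(464, 157, 15, 9) 50.0 [[463.0, 158.0], [478.0, 156.0], [478.0, 164.0], [464.0, 165.0]]
(420, 119, 37, 42) 227.0 [[418.0, 122.0], [422.0, 118.0], [458.0, 157.0], [453.0, 161.0]]
(488, 100, 32, 31) 219.0 [[487.0, 101.0], [492.0, 97.0], [522.0, 127.0], [518.0, 132.0]]
(394, 100, 64, 27) 631.0 [[394.0, 100.0], [457.0, 100.0], [457.0, 126.0], [394.0, 126.0]]
[[389.0, 213.0], [486.0, 206.0]]
[[387.0, 192.0], [484.0, 185.0]]
[[391.0, 235.0], [489.0, 227.0]]
```

Emit:
{"name": "arm_command", "arguments": {
  "increments": [0.7,-0.131,-0.014,0.133,0,0,0,0.7,-0.131,-0.014,0.133,0,0,0,0.7,-0.131,-0.014,0.133,0,0,0,0.7,0,0,0,0,0,0]
}}

```text
t: 15.77
eef_pos: [0.6046, 0.1561, 0.0323]
eef_rot: [-179.7, -44.6, 164.6]
wrist_force: [-0.6, -0.2, -1.0]
grip_width: 0.0798
grip_force: 0.0
```

Emit:
{"name": "arm_command", "arguments": {
  "increments": [0.7,-0.06,0,0.06,0,0,0,0.7,-0.06,0,0.06,0,0,0,0.7,0,0,0,0,0,0]
}}

```text
t: 16.02
eef_pos: [0.6077, 0.1563, 0.0098]
eef_rot: [-180.0, -44.2, 164.7]
wrist_force: [-0.5, -0.3, 0.0]
grip_width: 0.0795
grip_force: 0.0
```

Emit:
{"name": "arm_command", "arguments": {
  "increments": [0.7,-0.035,0,0.035,0,0,0,0.7,-0.03,0,0.035,0,0,0,0.7,0,0,0,0,0,0]
}}

```text
t: 16.27
eef_pos: [0.6076, 0.1564, -0.0042]
eef_rot: [-180.0, -44.1, 164.8]
wrist_force: [0.4, -0.3, -0.6]
grip_width: 0.0799
grip_force: 0.0
```

Emit:
{"name": "arm_command", "arguments": {
  "increments": [0.7,-0.02,0.033,0.02,0,0,0,0.7,-0.02,0,0.02,0,0,0,0.7,0,0,0,0,0,0]
}}

```text
t: 16.52
eef_pos: [0.6091, 0.1614, -0.0127]
eef_rot: [-180.0, -44.1, 164.8]
wrist_force: [0.0, -0.2, 0.2]
grip_width: 0.0798
grip_force: 0.0
```

Emit:
{"name": "arm_command", "arguments": {
  "increments": [0.7,-0.015,0,0.015,0,0,0,0.7,-0.015,0,0.015,0,0,0,0.7,0,0,0,0,0,0]
}}

```text
t: 16.77
eef_pos: [0.6094, 0.1613, -0.0158]
eef_rot: [179.9, -44.2, 164.9]
wrist_force: [1.3, 0.8, 7.8]
grip_width: 0.0805
grip_force: 3.8
```

The tip touched the bench at a reported -0.016 m, so the height is now known. I'll back off 3 mm, close and test gently.

Emit:
{"name": "arm_command", "arguments": {
  "increments": [0.7,0.014,0,-0.014,0,0,0,-1,0,0,0,0,0,0,-1,0,0,0,0,0,0,-1,0,0,0,0,0,0,-1,0,0,0,0,0,0]
}}

```text
t: 17.18
eef_pos: [0.6091, 0.1611, -0.0152]
eef_rot: [180.0, -44.1, 164.8]
wrist_force: [0.1, 0.2, 2.1]
grip_width: 0.0565
grip_force: 1.0
```

Emit:
{"name": "arm_command", "arguments": {
  "increments": [-1,0,0,0,0,0,0,-1,0,0,0,0,0,0,-1,0,0,0,0,0,0,-1,0,0,0,0,0,0]
}}

```text
t: 17.52
eef_pos: [0.6092, 0.1611, -0.0153]
eef_rot: [-180.0, -44.1, 164.8]
wrist_force: [0.1, -0.4, 1.3]
grip_width: 0.0461
grip_force: 30.4
```

```bash
cat > stick.py <<'E'
from h import *
def stick(f,box=(350,150,470,300)):
    im=cv2.imread(f); m=blob(cv2.cvtColor(im,cv2.COLOR_BGR2HSV),box,(12,118,60),(22,255,255))
    return cv2.boundingRect(m),cv2.contourArea(m)
E
python3 - <<'E'
from stick import *
s=monitor.read_state(); print(s["grip_width"],s["grip_force"],s["wrist_force"],s["eef_pos"])
cv2.imwrite("pics/q_s.png",eyes.camera("scene")[:,:,::-1]); print(stick("pics/m_s.png"),stick("pics/q_s.png"))
E
```

```text
0.04609354213045654 30.44783683028072 [ 0.1272605  -0.42999766  1.33280519] [ 0.6092066   0.16106432 -0.01529598]
((384, 196, 45, 75), 1732.0) ((385, 196, 40, 55), 1160.0)
```

Emit:
{"name": "arm_command", "arguments": {
  "increments": [-1,0.014,0,-0.014,0,0,0,-1,0.014,0,-0.014,0,0,0,-1,0,0,0,0,0,0]
}}

```text
t: 17.82
eef_pos: [0.6096, 0.1611, -0.0093]
eef_rot: [180.0, -44.0, 164.8]
wrist_force: [-1.3, 0.1, -1.7]
grip_width: 0.0457
grip_force: 30.0
```

Emit:
{"name": "arm_command", "arguments": {
  "increments": [-1,0.02,0,-0.02,0,0,0,-1,0.02,0,-0.02,0,0,0,-1,0,0,0,0,0,0]
}}

```text
t: 18.07
eef_pos: [0.6097, 0.1611, -0.0001]
eef_rot: [180.0, -44.0, 164.8]
wrist_force: [-1.0, 0.2, -1.2]
grip_width: 0.0458
grip_force: 30.0
```

Emit:
{"name": "arm_command", "arguments": {
  "increments": [-1,0.03,0,-0.03,0,0,0,-1,0.03,0,-0.03,0,0,0,-1,0.03,0,-0.03,0,0,0,-1,0.03,0,-0.03,0,0,0,-1,0,0,0,0,0,0]
}}

```text
t: 18.48
eef_pos: [0.6095, 0.1613, 0.0264]
eef_rot: [179.9, -44.0, 164.8]
wrist_force: [1.7, 1.2, -1.8]
grip_width: 0.0444
grip_force: 30.0
```

Emit:
{"name": "arm_command", "arguments": {
  "increments": [-1,0.05,0,-0.05,0,0,0,-1,0.05,0,-0.05,0,0,0,-1,0.05,0,-0.05,0,0,0,-1,0.05,0,-0.05,0,0,0,-1,0,0,0,0,0,0]
}}

```text
t: 18.9
eef_pos: [0.6091, 0.1615, 0.0703]
eef_rot: [179.9, -43.9, 164.9]
wrist_force: [0.6, -0.3, 0.7]
grip_width: 0.023
grip_force: 0.5
```

```bash
python3 - <<'E'
from stick import *
s=monitor.read_state(); print(s["grip_width"],s["wrist_force"],s["moment"],s["eef_pos"],s["qpos"])
cv2.imwrite("pics/r_s.png",eyes.camera("scene")[:,:,::-1]);cv2.imwrite("pics/r_t.png",eyes.camera("top")[:,:,::-1])
im=cv2.imread("pics/r_s.png"); d=cv2.absdiff(im,cv2.imread("pics/m_s.png"))
c=blob(cv2.cvtColor(im,cv2.COLOR_BGR2HSV),(350,130,470,300),(12,118,60),(22,255,255)); P=c[:,0]; print(cv2.boundingRect(c),cv2.contourArea(c))
for y in range(P[:,1].min(),P[:,1].max()+1,5): xs=P[P[:,1]==y,0]; print(y,xs.min(),xs.max(),end=" | ")
p,R=now(); M=R.as_matrix(); cup=p+[0,0,.022]-.0188*M[:,2]; a=np.array([.965,-.262,0])
print("\ncup",cup,proj("scene",cup),"foot ctr level",proj("scene",cup-.13*a),"hang",proj("scene",cup-[0,0,.13]))
E
```

```text
0.02299804789766525 [ 0.55349075 -0.25940896  0.69871926] [-0.08746994 -0.36974203  0.00434688] [0.60910178 0.16152517 0.07031355] [  0.9718767   51.75764191  51.21522721  12.86927154 119.11584584
 -71.90881003]
(387, 198, 38, 22) 318.5
198 413 413 | 203 389 418 | 208 388 424 | 213 388 388 | 218 388 388 | 
cup [0.62126038 0.15792016 0.1036234 ] [420.860497   225.32710912] foot ctr level [404.64551914 185.58782701] hang [412.95966236 273.84376105]
```

It slipped again: the width shrank from 46 to 44 mm before it lost the cup, so the pads were only on the rim. The touch data (about 25 mm short with the tool upright, about 18 mm with it tilted) fit fingers that end short along the tool axis. Before retrying I'll fit the arm's kinematics from the logged states to see which wrist poses are open.

```bash
cat > kin.py <<'E'
from h import *
from scipy.optimize import least_squares
D=[([61.763,15.844,86.285,0,77.96,-6.935],[.20867,.53524,.17482]),([-10.337,17.068,100.852,.026,62.146,-106.048],[.53205,-.02633,.06798]),
([-15.439,10.840,88.758,-.008,79.858,-79.141],[.52698,-.07360,.20528]),([3.482,37.469,63.489,15.124,121.026,-68.308],[.49542,.19380,.19711]),
([3.880,34.030,61.106,16.286,125.715,-66.439],[.48045,.19805,.25657]),([-14.022,28.743,72.069,1.108,123.397,-88.5],[.41828,-.02594,.24943]),
([1.498,50.734,47.609,13.864,124.039,-70.284],[.60941,.16883,.11412]),([.972,51.758,51.215,12.869,119.116,-71.909],[.60910,.16153,.07031])]
def fk(q,P,s4):
    r0,h,a,b,c,e,w,L=P; r=np.radians(q); Z=lambda t:Ro.from_rotvec([0,0,t]); Y=lambda t:Ro.from_rotvec([0,t,0])
    A=Z(r[0]); B=A*Y(r[1]); C=A*Y(r[1]+r[2]); W=C*Z(s4*r[3]); E=W*Y(r[4]); T=E*Z(r[5]+np.pi/2)
    return A.apply([r0,e,h])+B.apply([0,0,a])+C.apply([c,0,b])+E.apply([w,0,L]), T
LO=np.array([-165.64,-43.16,12.63,-67.54,6.08,-154.97]);HI=np.array([165.64,119.46,154.43,247.53,155.33,154.97])
def fit():
    best=None
    for s4 in(1,-1):
        f=least_squares(lambda P:np.ravel([fk(q,P,s4)[0]-p for q,p in D]),[.0,.3,.4,.4,0,.07,0,.2],loss="soft_l1",f_scale=.004)
        if best is None or f.cost<best[0].cost: best=(f,s4)
    return best
def ik(p,R,P,s4,q0):
    f=least_squares(lambda q:np.r_[fk(q,P,s4)[0]-p,.3*(fk(q,P,s4)[1].inv()*R).as_rotvec()],np.clip(q0,LO+.1,HI-.1),bounds=(LO,HI),x_scale=30)
    return f.x,np.linalg.norm(f.fun[:3]),np.degrees(np.linalg.norm(f.fun[3:])/.3)
E
python3 - <<'E'
from kin import *
f,s4=fit(); P=f.x; print("P",np.round(P,4),s4,"res",np.round(np.abs([fk(q,P,s4)[0]-p for q,p in D]).max(1),4))
for q,e in((D[3][0],[-179.78,-44.42,164.54]),): print(fk(q,P,s4)[1].as_euler("xyz",degrees=True),e)
np.save("P.npy",np.r_[P,s4])
pl=np.array([.600,-.108,.20])
for el in(-45,-30,-15,0):
  for az in range(-180,180,30):
    z=Ro.from_euler("ZY",[az,-el],degrees=True).apply([1,0,0]); y=np.cross([0,0,1],z); y/=np.linalg.norm(y)
    for s in(1,-1):
      R=Ro.from_matrix(np.c_[np.cross(s*y,z),s*y,z]); tip=pl+z*.044
      b=min((ik(tip,R,P,s4,q0) for q0 in([-10,20,90,0,60,-80],[-10,20,90,90,90,0],[-10,10,110,170,60,60],[-10,20,90,-50,90,-100])),key=lambda t:t[1]*100+t[2])
      if b[1]<.004 and b[2]<2: print(el,az,s,np.round(b[0]).tolist())
E
```

```text
P [-0.      0.1368  0.6297  0.4211  0.0604  0.0694 -0.      0.4202] 1 res [0. 0. 0. 0. 0. 0. 0. 0.]
[-179.77898834  -44.42257833  164.53809381] [-179.78, -44.42, 164.54]
-45 -180 1 [-12.0, 47.0, 49.0, -10.0, 128.0, 75.0]
-45 -180 -1 [-12.0, 47.0, 49.0, -10.0, 128.0, -105.0]
-45 -150 1 [-3.0, 42.0, 58.0, -26.0, 117.0, 53.0]
-45 -150 -1 [-3.0, 42.0, 58.0, -26.0, 117.0, -127.0]
-45 -120 1 [4.0, 35.0, 73.0, -36.0, 99.0, 37.0]
-45 -120 -1 [4.0, 35.0, 73.0, -36.0, 99.0, -143.0]
-45 -90 1 [8.0, 25.0, 91.0, -46.0, 77.0, 25.0]
-45 -90 -1 [8.0, 25.0, 92.0, -46.0, 77.0, -155.0]
-45 -60 1 [6.0, 15.0, 109.0, -56.0, 51.0, 11.0]
-45 -30 1 [-7.0, 5.0, 121.0, -56.0, 19.0, -19.0]
-45 -30 -1 [-8.0, 5.0, 120.0, -50.0, 19.0, 155.0]
-45 0 -1 [-29.0, 4.0, 123.0, 60.0, 24.0, 11.0]
-45 30 -1 [-42.0, 11.0, 113.0, 56.0, 55.0, -16.0]
-45 60 1 [-43.0, 22.0, 97.0, 45.0, 78.0, 151.0]
-45 60 -1 [-43.0, 22.0, 97.0, 45.0, 78.0, -29.0]
-45 90 1 [-38.0, 32.0, 79.0, 35.0, 99.0, 139.0]
-45 90 -1 [-38.0, 32.0, 79.0, 35.0, 99.0, -41.0]
-45 120 1 [-30.0, 40.0, 62.0, 23.0, 116.0, 123.0]
-45 120 -1 [-30.0, 40.0, 62.0, 23.0, 1
[... 2294 characters left out ...]
39.0, 18.0, 153.0, -72.0]
0 -150 1 [1.0, 63.0, 50.0, -55.0, 143.0, 41.0]
0 -150 -1 [1.0, 63.0, 50.0, -55.0, 143.0, -139.0]
0 -120 1 [11.0, 55.0, 72.0, -63.0, 121.0, 45.0]
0 -120 -1 [11.0, 55.0, 72.0, -63.0, 121.0, -135.0]
0 -30 1 [2.0, 43.0, 150.0, 213.0, 101.0, 97.0]
0 -30 -1 [2.0, 43.0, 150.0, 213.0, 101.0, -83.0]
0 30 1 [-57.0, 39.0, 133.0, 93.0, 90.0, 98.0]
0 30 -1 [-57.0, 39.0, 133.0, 93.0, 90.0, -82.0]
0 60 1 [-53.0, 43.0, 106.0, 70.0, 101.0, 118.0]
0 60 -1 [-53.0, 43.0, 106.0, 70.0, 101.0, -62.0]
0 90 1 [-44.0, 52.0, 80.0, 57.0, 121.0, 129.0]
0 90 -1 [-44.0, 52.0, 80.0, 57.0, 121.0, -51.0]
0 120 1 [-33.0, 61.0, 56.0, 48.0, 143.0, 131.0]
0 120 -1 [-33.0, 61.0, 56.0, 48.0, 143.0, -49.0]
```

The fit is exact to the printed precision, so I can check poses offline. With the tool tilted only about 15° for the grasp, the final tool can point at azimuth about 60–90° and slightly downward. I'll clear the view and find the stick again.

Emit:
{"name": "arm_command", "arguments": {
  "increments": [1,0.138,0,-0.144,0,0,0,1,0.138,0,-0.144,0,0,0,1,0.138,0,-0.144,0,0,0,1,0.138,0,-0.144,0,0,0,1,0.138,0,-0.144,0,0,0]
}}

```text
t: 19.42
eef_pos: [0.6083, 0.1611, 0.2178]
eef_rot: [-180.0, -44.2, 164.8]
wrist_force: [0.8, 0.9, 0.1]
grip_width: 0.0399
grip_force: 0.0
```

Emit:
{"name": "arm_command", "arguments": {
  "increments": [1,0,-0.25,0,0,-0.15,0,1,0,-0.25,0,0,-0.15,0,1,0,-0.25,0,0,-0.15,0,1,0,-0.25,0,0,-0.15,0,1,0,-0.25,0,0,0,0]
}}

```text
t: 19.83
eef_pos: [0.5537, -0.019, 0.2204]
eef_rot: [180.0, -16.9, 164.9]
wrist_force: [-0.4, -0.1, -0.1]
grip_width: 0.0727
grip_force: 0.0
```

Emit:
{"name": "arm_command", "arguments": {
  "increments": [1,0,-0.25,0,0,0,0,1,0,-0.25,0,0,0,0,1,0,0,0,0,0,0]
}}

```text
t: 20.08
eef_pos: [0.5373, -0.0979, 0.2169]
eef_rot: [-179.7, -17.1, 164.4]
wrist_force: [0.6, -0.4, 0.2]
grip_width: 0.0921
grip_force: 0.0
```

```bash
python3 - <<'E'
from h import *
p,R=now(); s=monitor.read_state(); print(p,R.as_euler("xyz",degrees=True),s["qpos"])
tp=eyes.camera("top")[:,:,::-1]; im=eyes.camera("scene")[:,:,::-1]; cv2.imwrite("pics/v_s.png",im); cv2.imwrite("pics/v_t.png",tp)
for nm,a,box,lo in(("top",tp,(165,170,252,300),(15,122,90)),("scene",im,(350,180,460,290),(12,118,60))):
  c=blob(cv2.cvtColor(np.ascontiguousarray(a),cv2.COLOR_BGR2HSV),box,lo,(22,255,255)); print(nm,cv2.boundingRect(c),cv2.contourArea(c)); P=c[:,0,:]
  for y in range(P[:,1].min(),P[:,1].max()+1,4): xs=P[P[:,1]==y,0]; print(y,xs.min(),xs.max(),end=" | ")
  print()
E
```

```text
[ 0.53734879 -0.09794422  0.21692931] [-179.73869151  -17.13902433  164.3503057 ] [-17.09672388  23.55114013  71.26612459  -0.70379866 102.30940733
 -91.53290809]
top (200, 199, 48, 73) 1216.5
199 231 238 | 203 229 245 | 207 227 247 | 211 225 246 | 215 225 244 | 219 226 242 | 223 227 241 | 227 224 235 | 231 221 234 | 235 219 233 | 239 218 233 | 243 218 230 | 247 216 228 | 251 203 226 | 255 201 228 | 259 200 230 | 263 204 229 | 267 209 227 | 271 223 225 | 
scene (390, 207, 45, 78) 1825.0
207 415 420 | 211 392 422 | 215 393 423 | 219 394 423 | 223 393 422 | 227 393 421 | 231 392 420 | 235 390 420 | 239 392 420 | 243 399 421 | 247 403 421 | 251 404 424 | 255 408 428 | 259 405 430 | 263 408 431 | 267 407 432 | 271 406 434 | 275 407 434 | 279 409 432 | 283 413 425 |
```

```bash
python3 - <<'E'
from kin import *
P=np.load("P.npy"); P,s4=P[:8],P[8]
cup=plane("top",(235,211),.025); ft=plane("top",(214.8,261.4),.064); a=cup-ft; az=np.degrees(np.arctan2(a[1],a[0]))
print("cup",cup,"foot",ft,np.linalg.norm(a[:2]),"az",az)
rb=plane("scene",(419,284.5),0); print("scene rim bottom -> cup mid",rb, rb-.0225*np.array([np.cos(np.radians(az)),np.sin(np.radians(az)),0]))
p,R=now(); M=R.as_matrix(); az=-15.2
def Rt(az,tilt):  # fingers tilted back by tilt from straight down
    u=np.array([np.cos(np.radians(az)),np.sin(np.radians(az)),0]); t=np.radians(tilt)
    z=-np.sin(t)*u-np.cos(t)*np.array([0,0,1]); y=np.cross([0,0,1],u); return Ro.from_matrix(np.c_[np.cross(y,z),y,z])
R1=Rt(az,17); t=cup+.043*R1.as_matrix()[:,2]; print("target",t,"z_tool",R1.as_matrix()[:,2]); rows([t[0],t[1],.12],R1,p,R)
print(ik(t,R1,P,s4,[5,50,60,10,90,-70]))
E
```

```text
cup [0.65147412 0.15104969 0.025     ] foot [0.52157551 0.18283475 0.064     ] 0.13373084272825864 az -13.749616075680242
scene rim bottom -> cup mid [0.67377075 0.13839221 0.        ] [0.65191552 0.14373999 0.        ]
target [ 0.63934195  0.15434593 -0.0161211 ] z_tool [-0.28214352  0.0766567  -0.95630476]
shift 8 x [-0.048  0.221  0.069]  turn 1 x [ 0.002 -0.004 -0.004]
(array([  3.9675261 ,  40.31726237,  74.43668419,   5.57150468,
        81.39404034, -72.44881424]), np.float64(7.029646748457294e-10), np.float64(2.0394566452400308e-07))
```

The stick now lies with its cup at about (0.65, 0.148), near the brush. Gripping the narrow neck just below the cup is safer: it keeps clear of the brush, and the cup's shoulder cannot pass through the pads.

```bash
python3 - <<'E'
from kin import *
p,R=now(); 
tp=cv2.imread("pics/v_t.png"); g=cv2.cvtColor(tp,cv2.COLOR_BGR2HSV)
c=blob(g,(245,150,290,228),(0,60,20),(14,255,125)); print("bristles",cv2.boundingRect(c),[np.round(plane("top",q,.02)[:2],3).tolist() for q in cv2.boxPoints(cv2.minAreaRect(c))])
rows([.607,.160,.10],R,p,R); rows([.607,.160,.02],R,[.607,.160,.10],R,.03)
u=np.round(R.inv().apply([0,0,-.015])/.15,3); print("down 15mm",u)
E
```

```text
bristles (258, 196, 24, 25) [[0.682, 0.101], [0.695, 0.056], [0.641, 0.04], [0.628, 0.086]]
shift 8 x [-0.027  0.218  0.093]  turn 0 x [0. 0. 0.]
shift 3 x [-0.052 -0.     0.17 ]  turn 0 x [0. 0. 0.]
down 15mm [-0.03  -0.     0.096]
```

Emit:
{"name": "arm_command", "arguments": {
  "increments": [0.6,-0.027,0.218,0.093,0,0,0,0.6,-0.027,0.218,0.093,0,0,0,0.6,-0.027,0.218,0.093,0,0,0,0.6,-0.027,0.218,0.093,0,0,0,0.6,-0.027,0.218,0.093,0,0,0]
}}

```text
t: 20.6
eef_pos: [0.5817, 0.0693, 0.143]
eef_rot: [180.0, -17.2, 164.9]
wrist_force: [-0.4, -0.4, 0.0]
grip_width: 0.0753
grip_force: 0.0
```

Emit:
{"name": "arm_command", "arguments": {
  "increments": [0.6,-0.027,0.218,0.093,0,0,0,0.6,-0.027,0.218,0.093,0,0,0,0.6,-0.027,0.218,0.093,0,0,0,0.6,0,0,0,0,0,0,0.6,0,0,0,0,0,0]
}}

```text
t: 21.02
eef_pos: [0.6056, 0.1639, 0.0986]
eef_rot: [-180.0, -17.3, 165.0]
wrist_force: [0.7, -0.2, -0.3]
grip_width: 0.0752
grip_force: 0.0
```

Emit:
{"name": "arm_command", "arguments": {
  "increments": [0.6,-0.052,0,0.17,0,0,0,0.6,-0.052,0,0.17,0,0,0,0.6,0,0,0,0,0,0,0.6,0,0,0,0,0,0]
}}

```text
t: 21.35
eef_pos: [0.6057, 0.1603, 0.0467]
eef_rot: [-179.9, -17.3, 164.7]
wrist_force: [-0.9, -0.4, -0.5]
grip_width: 0.0752
grip_force: 0.0
```

Emit:
{"name": "arm_command", "arguments": {
  "increments": [0.6,-0.03,0,0.096,0,0,0,0.6,-0.03,0,0.096,0,0,0,0.6,-0.03,0,0.096,0,0,0,0.6,0,0,0,0,0,0]
}}

```text
t: 21.68
eef_pos: [0.6065, 0.1602, 0.0015]
eef_rot: [-180.0, -17.2, 164.7]
wrist_force: [-0.4, -0.8, -0.0]
grip_width: 0.0751
grip_force: 0.0
```

Emit:
{"name": "arm_command", "arguments": {
  "increments": [0.6,-0.013,0,0.04,0,0,0,0.6,-0.013,0,0.04,0,0,0,0.6,0,0,0,0,0,0]
}}

```text
t: 21.93
eef_pos: [0.6074, 0.1606, -0.0106]
eef_rot: [180.0, -17.1, 164.8]
wrist_force: [-0.5, -0.4, -0.7]
grip_width: 0.0753
grip_force: 0.0
```

Emit:
{"name": "arm_command", "arguments": {
  "increments": [0.6,-0.006,0,0.02,0,0,0,0.6,0,0,0,0,0,0]
}}

```text
t: 22.1
eef_pos: [0.6073, 0.1607, -0.0138]
eef_rot: [180.0, -17.1, 164.8]
wrist_force: [-0.1, -1.5, 0.2]
grip_width: 0.075
grip_force: 0.0
```

Emit:
{"name": "arm_command", "arguments": {
  "increments": [0.6,-0.006,0,0.02,0,0,0,0.6,0,0,0,0,0,0]
}}

```text
t: 22.27
eef_pos: [0.607, 0.1607, -0.0173]
eef_rot: [-180.0, -17.1, 164.8]
wrist_force: [-0.8, -1.0, 0.4]
grip_width: 0.0755
grip_force: 0.0
```

Emit:
{"name": "arm_command", "arguments": {
  "increments": [-1,0,0,0,0,0,0,-1,0,0,0,0,0,0,-1,0,0,0,0,0,0,-1,0,0,0,0,0,0,-1,0,0,0,0,0,0]
}}

```text
t: 22.68
eef_pos: [0.6073, 0.1608, -0.017]
eef_rot: [180.0, -17.1, 164.8]
wrist_force: [1.2, -0.4, 1.0]
grip_width: 0.0451
grip_force: 0.0
```

Emit:
{"name": "arm_command", "arguments": {
  "increments": [-1,0,0,0,0,0,0,-1,0,0,0,0,0,0,-1,0,0,0,0,0,0,-1,0,0,0,0,0,0,-1,0,0,0,0,0,0]
}}

```text
t: 23.1
eef_pos: [0.6069, 0.1612, -0.017]
eef_rot: [180.0, -17.1, 164.8]
wrist_force: [-2.6, 1.3, 1.0]
grip_width: 0.025
grip_force: 27.5
```

Emit:
{"name": "arm_command", "arguments": {
  "increments": [-1,0.003,0,-0.01,0,0,0,-1,0.006,0,-0.02,0,0,0,-1,0.006,0,-0.02,0,0,0,-1,0,0,0,0,0,0]
}}

```text
t: 23.43
eef_pos: [0.6082, 0.1605, -0.0089]
eef_rot: [180.0, -17.0, 164.8]
wrist_force: [-0.6, -0.8, -2.5]
grip_width: 0.0251
grip_force: 28.4
```

The neck is held at 25 mm and steady. I'll raise it slowly.

Emit:
{"name": "arm_command", "arguments": {
  "increments": [-1,0.012,0,-0.04,0,0,0,-1,0.012,0,-0.04,0,0,0,-1,0.012,0,-0.04,0,0,0,-1,0.012,0,-0.04,0,0,0,-1,0,0,0,0,0,0]
}}

```text
t: 23.85
eef_pos: [0.6086, 0.1608, 0.0177]
eef_rot: [179.9, -16.9, 164.8]
wrist_force: [0.2, -1.4, -3.0]
grip_width: 0.0253
grip_force: 28.4
```

Emit:
{"name": "arm_command", "arguments": {
  "increments": [-1,0.016,0,-0.05,0,0,0,-1,0.016,0,-0.05,0,0,0,-1,0.016,0,-0.05,0,0,0,-1,0.016,0,-0.05,0,0,0,-1,0,0,0,0,0,0]
}}

```text
t: 24.27
eef_pos: [0.6083, 0.161, 0.0495]
eef_rot: [179.9, -16.9, 164.8]
wrist_force: [0.3, -0.5, -3.8]
grip_width: 0.0253
grip_force: 28.4
```

```bash
python3 - <<'E'
from h import *
s=monitor.read_state(); print(s["grip_width"],s["grip_force"],s["wrist_force"],s["moment"],s["eef_pos"])
E
```

```text
0.025315896524089707 28.431789861788275 [ 0.26861878 -0.5098321  -3.75838411] [-0.11798698 -0.48644252  0.00575998] [0.60827777 0.16099344 0.04949576]
```

Emit:
{"name": "arm_command", "arguments": {
  "increments": [-1,0.04,0,-0.128,0,0,0,-1,0.04,0,-0.128,0,0,0,-1,0.04,0,-0.128,0,0,0,-1,0.04,0,-0.128,0,0,0,-1,0.04,0,-0.128,0,0,0]
}}

```text
t: 24.68
eef_pos: [0.6064, 0.1609, 0.1488]
eef_rot: [-180.0, -17.1, 164.8]
wrist_force: [1.1, 0.4, -3.5]
grip_width: 0.0252
grip_force: 28.8
```

Emit:
{"name": "arm_command", "arguments": {
  "increments": [-1,0.04,0,-0.128,0,0,0,-1,0.04,0,-0.128,0,0,0,-1,0.04,0,-0.128,0,0,0,-1,0,0,0,0,0,0,-1,0,0,0,0,0,0]
}}

```text
t: 25.1
eef_pos: [0.6069, 0.161, 0.2088]
eef_rot: [180.0, -17.0, 164.8]
wrist_force: [-0.2, 0.2, -4.4]
grip_width: 0.025
grip_force: 29.3
```

```bash
cat > look.py <<'E'
from kin import *
def spots(tag,base="v_s"):
    im=np.ascontiguousarray(eyes.camera("scene")[:,:,::-1]); cv2.imwrite(f"pics/{tag}.png",im)
    d=cv2.absdiff(im,cv2.imread(f"pics/{base}.png")).max(2); g=cv2.cvtColor(im,cv2.COLOR_BGR2HSV)
    m=((g[...,0]>11)&(g[...,0]<23)&(g[...,1]>105)&(g[...,2]>55)&(d>22)).astype(np.uint8)*255
    m=cv2.morphologyEx(m,cv2.MORPH_OPEN,np.ones((3,3)))
    for c in cv2.findContours(m,cv2.RETR_EXTERNAL,cv2.CHAIN_APPROX_NONE)[0]:
        if cv2.contourArea(c)>80:
            r=cv2.minAreaRect(c); print(cv2.boundingRect(c),cv2.contourArea(c),np.round(cv2.boxPoints(r)).tolist())
E
python3 - <<'E'
from look import *
s=monitor.read_state(); print(s["grip_width"],s["wrist_force"],s["eef_pos"],s["qpos"])
spots("w1")
p,R=now(); M=R.as_matrix(); g=p-.045*M[:,2]; u=np.array([.965,-.262,-.052])
print("neck",np.round(proj("scene",g)),"cup end level",np.round(proj("scene",g+.055*u)),"foot level",np.round(proj("scene",g-.1*u)),"foot hang",np.round(proj("scene",g-[0,0,.1])))
Q=np.load("P.npy");P,s4=Q[:8],Q[8]
# turn upright in place: el = -12, candidates of azimuth; then over the platter
plat=np.array([.601,-.109]); q0=s["qpos"]
for az in(45,60,75,90):
  z=Ro.from_euler("ZY",[az,14],degrees=True).apply([1,0,0]); y=np.cross([0,0,1],z); y/=np.linalg.norm(y); Rf=Ro.from_matrix(np.c_[np.cross(y,z),y,z])
  for n,c in(("air",[.56,.05,.30]),("plat",[*plat,.166])):
    q,e,a=ik(np.array(c)+.045*z,Rf,P,s4,q0); print(az,n,np.round(q),e,a)
E
```

```text
0.024950224014944178 [-0.15649381  0.17900472 -4.4258552 ] [0.6069312  0.16096704 0.20879976] [  4.6372949   29.89283701  61.68320679   5.91685922 104.33574577
 -69.47211877]
(262, 252, 35, 13) 241.5 [[262.0, 252.0], [296.0, 252.0], [296.0, 264.0], [262.0, 264.0]]
(414, 216, 10, 20) 97.0 [[414.0, 216.0], [423.0, 216.0], [423.0, 235.0], [414.0, 235.0]]
(319, 211, 116, 91) 3815.5 [[305.0, 247.0], [407.0, 204.0], [438.0, 279.0], [336.0, 321.0]]
(420, 147, 35, 45) 931.5 [[412.0, 156.0], [438.0, 143.0], [458.0, 183.0], [432.0, 196.0]]
(182, 144, 156, 165) 7914.0 [[165.0, 162.0], [328.0, 141.0], [347.0, 291.0], [184.0, 312.0]]
(400, 136, 22, 14) 204.5 [[400.0, 136.0], [421.0, 136.0], [421.0, 149.0], [400.0, 149.0]]
(275, 70, 68, 99) 1848.5 [[274.0, 108.0], [338.0, 69.0], [378.0, 135.0], [313.0, 174.0]]
(243, 0, 75, 60) 2896.0 [[243.0, 0.0], [317.0, 0.0], [317.0, 59.0], [243.0, 59.0]]
neck [430. 160.] cup end level [439. 179.] foot level [416. 128.] foot hang [423. 205.]
45 air [ -16.   -9.  112.   48.   46. -155.] 0.07145822838279316 31.67569584577625
45 plat [ -27.    8.  104.   40.   51. -155.] 0.092058915337533 44.961729630462905
60 air [ -20.   -2.  100.   46.   67. -155.] 0.08860328994430881 38.618001270063814
60 plat [ -31.   18.   88.   40.   75. -155.] 0.11045867864179985 50.88463305821931
75 air [ -23.   12.   83.   47.   92. -155.] 0.11208396248664133 43.76598200832192
75 plat [ -36.   72.   13.   81.  142. -155.] 0.18203658367999975 38.0937226568484
90 air [ -22.   60.   13.   83.  145. -155.] 0.18841991177508885 32.66629773149555
90 plat [ -34.   75.   13.   88.  148. -155.] 0.159131434498085 34.35678770607093
```

The stick is held level: the cup blob at (420–455, 147–192) matches the level prediction of (439,179) and the grip is steady. Next I'll check the upright path through the joint ranges offline.

```bash
python3 - <<'E'
from kin import *
Q=np.load("P.npy");P,s4=Q[:8],Q[8]; s=monitor.read_state(); p0,R0=now(); plat=np.array([.601,-.109])
for yaw in(-95,-105,-115,-130):
  q=s["qpos"].copy(); p=np.array([.607,.161,.27]); R=R0; worst=0; mn=[];ok=True
  def go(p,R):
    global q,worst
    qn,e,a=ik(p,R,P,s4,q); d=np.abs(qn-q).max(); q=qn; worst=max(worst,e*1000+a); mn.append(np.min(np.r_[q-LO,HI-q])); return d
  dm=go(p,R)
  D=[]
  for i in range(16): R=Ro.from_rotvec([0,0,yaw/16],degrees=True)*R; D.append(go(p,R))
  qa=q.copy()
  for i in range(16): R=R*Ro.from_rotvec([0,-93/16,0],degrees=True); D.append(go(p,R))
  qb=q.copy(); z=R.as_matrix()[:,2]; T=np.r_[plat,.166]+.045*z
  for k in np.linspace(0,1,12)[1:]: D.append(go(p+(np.r_[T[:2],T[2]+.05]-p)*k,R))
  D.append(go(T,R))
  print(yaw,"worst",round(worst,2),"maxstep",round(max(D),1),"minmargin",round(min(mn),1),np.round(qa),np.round(qb),np.round(q))
w=R0.inv().apply([0,0,1]); print("k in tool",np.round(w,3))
E
```

```text
-95 worst 0.0 maxstep 5.9 minmargin 8.5 [-2. 13. 79. 16. 83. 16.] [ 32.  55.  44. -59. 136.  29.] [ 13.  47.  80. -58. 105.  46.]
-105 worst 0.0 maxstep 6.9 minmargin 7.5 [-2. 12. 81. 15. 79. 27.] [ 28.  59.  34. -60. 144.  27.] [ 10.  51.  72. -54. 113.  46.]
-115 worst 0.0 maxstep 8.0 minmargin 3.0 [-0. 10. 83. 13. 76. 38.] [ 24.  64.  24. -63. 152.  23.] [  7.  54.  64. -50. 121.  46.]
-130 worst 33.63 maxstep 9.9 minmargin 0.0 [ 2.  8. 85. 10. 72. 56.] [ 20.  62.  26. -51. 155.  37.] [  2.  58.  54. -45. 132.  47.]
k in tool [ 0.294 -0.    -0.956]
```

Emit:
{"name": "arm_command", "arguments": {
  "increments": [-1,0.04,0,-0.128,0,0,0,-1,0.04,0,-0.128,0,0,0,-1,0.04,0,-0.128,0,0,0,-1,0,0,0,-0.02,0,0.063,-1,0,0,0,-0.0388,0,0.1262]
}}

```text
t: 25.57
eef_pos: [0.6064, 0.1619, 0.2675]
eef_rot: [180.0, -17.1, 155.7]
wrist_force: [-0.9, 0.2, -4.1]
grip_width: 0.0251
grip_force: 30.2
```

Emit:
{"name": "arm_command", "arguments": {
  "increments": [-1,0,0,0,-0.0388,0,0.1262,-1,0,0,0,-0.0388,0,0.1262,-1,0,0,0,-0.0388,0,0.1262,-1,0,0,0,-0.0388,0,0.1262,-1,0,0,0,-0.0388,0,0.1262]
}}

```text
t: 25.98
eef_pos: [0.6052, 0.1605, 0.2659]
eef_rot: [-179.8, -17.2, 125.7]
wrist_force: [-0.0, -0.1, -3.7]
grip_width: 0.025
grip_force: 30.1
```

Emit:
{"name": "arm_command", "arguments": {
  "increments": [-1,0,0,0,-0.0388,0,0.1262,-1,0,0,0,-0.0388,0,0.1262,-1,0,0,0,-0.0388,0,0.1262,-1,0,0,0,-0.0388,0,0.1262,-1,0,0,0,-0.0388,0,0.1262]
}}

```text
t: 26.4
eef_pos: [0.6047, 0.1603, 0.2658]
eef_rot: [-179.7, -17.1, 96.0]
wrist_force: [-0.8, -0.2, -2.8]
grip_width: 0.0251
grip_force: 30.1
```

Emit:
{"name": "arm_command", "arguments": {
  "increments": [-1,0,0,0,-0.0388,0,0.1262,-1,0,0,0,-0.0388,0,0.1262,-1,0,0,0,-0.0388,0,0.1262,-1,0,0,0,-0.0388,0,0.1262,-1,0,0,0,-0.02,0,0.063]
}}

```text
t: 26.82
eef_pos: [0.6034, 0.1607, 0.2659]
eef_rot: [-179.7, -17.0, 69.4]
wrist_force: [-0.3, -0.6, -3.6]
grip_width: 0.025
grip_force: 30.1
```

Emit:
{"name": "arm_command", "arguments": {
  "increments": [-1,0,0,0,0,-0.05,0,-1,0,0,0,0,-0.1,0,-1,0,0,0,0,-0.1,0,-1,0,0,0,0,-0.1,0,-1,0,0,0,0,-0.1,0]
}}

```text
t: 27.23
eef_pos: [0.6046, 0.1605, 0.2668]
eef_rot: [-179.8, 3.5, 69.7]
wrist_force: [0.4, -0.1, -2.8]
grip_width: 0.0248
grip_force: 30.6
```

Emit:
{"name": "arm_command", "arguments": {
  "increments": [-1,0,0,0,0,-0.1,0,-1,0,0,0,0,-0.1,0,-1,0,0,0,0,-0.1,0,-1,0,0,0,0,-0.1,0,-1,0,0,0,0,-0.1,0]
}}

```text
t: 27.65
eef_pos: [0.6051, 0.1614, 0.2666]
eef_rot: [-179.8, 25.9, 69.8]
wrist_force: [0.0, -0.5, -3.1]
grip_width: 0.0249
grip_force: 30.4
```

Emit:
{"name": "arm_command", "arguments": {
  "increments": [-1,0,0,0,0,-0.1,0,-1,0,0,0,0,-0.1,0,-1,0,0,0,0,-0.1,0,-1,0,0,0,0,-0.1,0,-1,0,0,0,0,-0.1,0]
}}

```text
t: 28.07
eef_pos: [0.6057, 0.1617, 0.2663]
eef_rot: [-179.7, 48.4, 70.0]
wrist_force: [-0.0, -0.4, -2.8]
grip_width: 0.025
grip_force: 29.9
```

Emit:
{"name": "arm_command", "arguments": {
  "increments": [-1,0,0,0,0,-0.1,0,-1,0,0,0,0,-0.1,0,-1,0,0,0,0,-0.1,0,-1,0,0,0,0,-0.1,0,-1,0,0,0,0,-0.1,0]
}}

```text
t: 28.48
eef_pos: [0.6061, 0.1616, 0.2659]
eef_rot: [-179.3, 70.9, 70.5]
wrist_force: [0.2, -0.7, -3.7]
grip_width: 0.0246
grip_force: 29.4
```

Emit:
{"name": "arm_command", "arguments": {
  "increments": [-1,0,0,0,0,-0.1,0,-1,0,0,0,0,-0.017,0,-1,0,0,0,0,0,0,-1,0,0,0,0,0,0]
}}

```text
t: 28.82
eef_pos: [0.6062, 0.161, 0.2676]
eef_rot: [-179.7, 75.9, 70.0]
wrist_force: [0.5, 0.3, -3.0]
grip_width: 0.0251
grip_force: 29.2
```

```bash
python3 - <<'E'
from look import *
s=monitor.read_state(); print(s["grip_width"],s["wrist_force"],s["eef_pos"],np.round(s["qpos"]))
spots("x1"); cv2.imwrite("pics/x1t.png",eyes.camera("top")[:,:,::-1])
p,R=now(); M=R.as_matrix(); print("axes",np.round(M.T,3).tolist()); g=p-.045*M[:,2]
for nm,c in(("neck",g),("cup top",g+[0,0,.055]),("cup low",g+[0,0,.01]),("foot bottom",g-[0,0,.11]),("foot top",g-[0,0,.082])): print(nm,np.round(c,3),np.round(proj("scene",c)))
E
```

```text
0.02511062535821372 [ 0.45656212  0.28044789 -2.95850735] [0.60615085 0.1609875  0.26763939] [ 32.  55.  44. -59. 136.  30.]
(262, 252, 35, 13) 241.5 [[262.0, 252.0], [296.0, 252.0], [296.0, 264.0], [262.0, 264.0]]
(414, 216, 10, 20) 87.5 [[414.0, 216.0], [423.0, 216.0], [423.0, 235.0], [414.0, 235.0]]
(383, 214, 197, 71) 5167.5 [[382.0, 283.0], [383.0, 214.0], [580.0, 219.0], [578.0, 288.0]]
(429, 151, 38, 37) 651.0 [[426.0, 153.0], [462.0, 149.0], [467.0, 185.0], [431.0, 189.0]]
(446, 117, 29, 26) 579.0 [[445.0, 142.0], [447.0, 117.0], [474.0, 118.0], [473.0, 143.0]]
(204, 114, 19, 22) 98.0 [[200.0, 131.0], [217.0, 113.0], [223.0, 119.0], [206.0, 137.0]]
(182, 61, 319, 247) 15106.0 [[129.0, 122.0], [444.0, 27.0], [504.0, 226.0], [190.0, 321.0]]
(304, 0, 37, 40) 1037.5 [[304.0, 0.0], [340.0, 0.0], [340.0, 39.0], [304.0, 39.0]]
(243, 0, 60, 54) 2187.5 [[243.0, 0.0], [300.0, -4.0], [303.0, 50.0], [246.0, 54.0]]
axes [[0.088, 0.231, -0.969], [0.938, -0.348, 0.002], [-0.336, -0.909, -0.247]]
neck [0.621 0.202 0.281] [455. 141.]
cup top [0.621 0.202 0.336] [460. 112.]
cup low [0.621 0.202 0.291] [456. 136.]
foot bottom [0.621 0.202 0.171] [446. 192.]
foot top [0.621 0.202 0.199] [448. 179.]
```

```bash
python3 - <<'E'
from look import *
for f,b,(x0,y0,x1,y1) in(("x1","v_s",(420,106,486,216)),("x1t","v_t",(150,190,260,300))):
  im=cv2.imread(f"pics/{f}.png"); g=cv2.cvtColor(im,cv2.COLOR_BGR2HSV)
  print(f)
  for y in range(y0,y1,5): print(y,"".join("#" if (11<h<24 and s>105 and v>55) else ("o" if v<60 else ".") for h,s,v in g[y,x0:x1]), "|", "".join("%x"%(v//16) for h,s,v in g[y,x0:x1:2]))
E
```

```text
x1
106 ################################################################## | 8899999999999aaa999999999a9999999
111 ###################################....#......#################### | 99aaaaaaaaaa99a997444445999888888
116 ###########################oo##################################### | 99999999999994359999989999989aa99
121 ##########################o####################################### | 999988999999923444445555555799999
126 #########################oo##########################............. | 888889999999833444455555555998888
131 ########################oo###########################ooooooooooo.. | aa99a9a9999a334444455555554100013
136 #########################o##########################oooooooooooo.. | aaaaaaaa9999534444455555551010004
141 ##########################ooo##################................... | 999999999999a00445555555798999645
146 ############################...................................... | 6aaaaaa99a999a4467864455555555555
151 #.#####.####################...............................####### | 444469aaa999944443555555445587999
156 #######################
[... 4366 characters left out ...]
bbbbbbbb
280 ########.###.################################################################################################# | 666666668bbbbbbbbbbbbbbbbbbbbbbbbbbbbbbbbccbbcccbbbbbbb
285 ##..######################################################################################################.### | 6666666667abccbbcbbbbbbbbbbbbbbbbbbbbbbbbbaaabbbbbbbbbb
290 ###.##########.######.######################################################################################## | 666666666667abababbbbbbbbbbbbbbbbbbbbbbbbbbbbbabbbbaaaa
295 .###.####..########.#.#######################################################################################. | 6666666666667abbbbbbbbbbbbbbbbbbbbbbbbbbccbccbcbbbbbbbb
```

```bash
python3 - <<'E'
from look import *
for f,(x0,y0,x1,y1) in(("x1",(420,106,486,216)),("x1t",(180,150,260,250))):
  g=cv2.cvtColor(cv2.GaussianBlur(cv2.imread(f"pics/{f}.png"),(3,3),0),cv2.COLOR_BGR2HSV); print(f)
  for y in range(y0,y1,4): print(y,"".join("%x"%min(15,max(0,(int(s)-60)//8)) if 10<h<25 else "." for h,s,v in g[y,x0:x1]))
p,R=now(); M=R.as_matrix(); g=p-.045*M[:,2]
print([np.round(proj("top",g+[0,0,d])) for d in(.055,.01,-.082,-.11)])
E
```

```text
x1
106 666666666666666666666666666666777788888888887776666666666666666666
110 66666666666666666666666666789999999acdeeeedcbaa9999988766666666666
114 666666666666666666666666667899999999abcddeedddcaa99999987666666666
118 666666666666666666666666668aaaaaaaaaaa9999999999999999876666666666
122 66666666666666666666666677a9aa9aaa999aa9a999aa99999998766666666666
126 66666666666666666666666668aa999aaa9999aa99aaa999999973000000000..0
130 6666666666666666666666668aaaa99a9999999a999a9999999950...........0
134 6666666666666666666666679aaa99aa99aa99999aa9999a9a985............0
138 666666666666666666666666679aa99aa99999aaaa99999a99730..00000000000
142 666666667666666666666666650..8888755566666665200000000000000000000
146 66666666666666666666666666650000000000000000000000000.000.00000000
150 776667666666666666666666667830.000000000000000000000.0000000124455
154 666666666666666666666666789985210000000000245566666766666666666666
158 6666666666666666666666678999a9a99999999aaa976666666666666666666666
162 77776666666666666666666789aaa9aaa9aaaaa999866666666666666666666666
166 6666666666666666666666668aba
[... 2404 characters left out ...]
66666666666666666666
222 66666666666666666666666666666666666666666666666666666666666666666666666666666666
226 66666666666666666666666666666666666666666666666666666666666666666666666666666666
230 66666566666666666666666666666666666666666666666666656666666666666666666666666666
234 66666666666666666666666666666666666666666666556666666666656656666666666666666666
238 66666666665656666666666666666666666666666666666666665666666666666666666666666666
242 66665666666666666666666666666666666666666666666666666665666666666666666666666666
246 55666566566666556666666666666666666666666656666566666666665666666666666666666666
[array([180., 175.]), array([186., 184.]), array([197., 199.]), array([199., 204.])]
```

The saturation map shows the stick standing in the grip. Its rim is centred at about (460,113) and its foot bottom at about (449,193.5), against predictions of (460,112) and (446,192), so it is within about 2° of upright. I'll trim that a little and carry it over the platter.

Emit:
{"name": "arm_command", "arguments": {
  "increments": [-1,0,0,0,0,-0.03,0,-1,-0.025,0.029,0.1,0,0,0,-1,-0.049,0.0575,0.193,0,0,0,-1,-0.049,0.0575,0.193,0,0,0,-1,-0.049,0.0575,0.193,0,0,0]
}}

```text
t: 29.33
eef_pos: [0.5979, 0.0509, 0.272]
eef_rot: [179.6, 77.1, 69.3]
wrist_force: [0.2, -0.3, -2.4]
grip_width: 0.025
grip_force: 29.4
```

Emit:
{"name": "arm_command", "arguments": {
  "increments": [-1,-0.049,0.0575,0.193,0,0,0,-1,-0.049,0.0575,0.193,0,0,0,-1,-0.049,0.0575,0.193,0,0,0,-1,-0.049,0.0575,0.193,0,0,0,-1,-0.049,0.0575,0.193,0,0,0]
}}

```text
t: 29.75
eef_pos: [0.5862, -0.1047, 0.2762]
eef_rot: [179.5, 77.1, 69.2]
wrist_force: [0.2, -0.3, -2.5]
grip_width: 0.0248
grip_force: 29.4
```

Emit:
{"name": "arm_command", "arguments": {
  "increments": [-1,-0.049,0.0575,0.193,0,0,0,-1,-0.025,0.029,0.1,0,0,0,-1,0,0,0,0,0,0,-1,0,0,0,0,0,0]
}}

```text
t: 30.08
eef_pos: [0.5825, -0.1506, 0.2769]
eef_rot: [179.7, 77.2, 69.3]
wrist_force: [0.1, -0.5, -3.0]
grip_width: 0.0248
grip_force: 29.3
```

```bash
cat > smap.py <<'E'
from kin import *
def smap(n,f,box,st=4,sx=1):
    im=np.ascontiguousarray(eyes.camera(n)[:,:,::-1]); cv2.imwrite(f"pics/{f}.png",im); x0,y0,x1,y1=box
    g=cv2.cvtColor(cv2.GaussianBlur(im,(3,3),0),cv2.COLOR_BGR2HSV)
    for y in range(y0,y1,st): print(y,"".join("%x"%min(15,max(0,(int(s)-60)//8)) if 10<h<25 else "." for h,s,v in g[y,x0:x1:sx]))
E
python3 - <<'E'
from smap import *
s=monitor.read_state(); print(s["grip_width"],s["wrist_force"],s["eef_pos"],s["eef_rot"],np.round(s["qpos"]))
p,R=now(); M=R.as_matrix(); g=p-.045*M[:,2]; print("axes",np.round(M.T,3).tolist())
for d in(.055,-.11): print(np.round(g+[0,0,d],3),np.round(proj("scene",g+[0,0,d])),np.round(proj("top",g+[0,0,d])))
smap("scene","y1",(240,130,340,310),4)
E
```

```text
0.024762031449689224 [ 0.13451751 -0.49575916 -3.02322021] [ 0.5824876  -0.15055287  0.27694162] [179.6661339   77.15581556  69.26201754] [ 13.  41.  76. -62. 112.  36.]
axes [[0.079, 0.208, -0.975], [0.937, -0.349, 0.001], [-0.34, -0.914, -0.222]]
[ 0.598 -0.109  0.342] [278. 137.] [355. 189.]
[ 0.598 -0.109  0.177] [282. 221.] [350. 217.]
130 000000000000000000000000001367999999999999999999998755666666666666667666666766666666666640..........
134 00000000000000000000000269999999aceefeddeeeeedca999999976666666676666666666666666666667760..08bcdeda
138 000000000000000000000001699999999aabccddddcbaaa999999998666666676666666777666666666776666549dc1...07
142 00000000000000000000000038a999a99999999999999999aa9999986666666666667666776666666667750000....0.....
146 00000000000000000000000028aa9999a999a99999999999999999986666666666666765554320000000000000..........
150 00000000000000000000000027aa99a9999999999999999999999997543210000000000000000.000000000000.....01355
154 000000000000000101222121268999999999999aa999999999999a9400.000....0.......0000000000000000...cec7000
158 666665556666666666
[... 3267 characters left out ...]
eddddddeeeeeeeeeeeddeeedeeeeeeeeeeeedeeeeeefeda86666676667776667676666
286 677666666676778ceeeeeeeeeeeedeeeeeeeeeeeeeeeeeeeeeeeeeeeeeeeeeeeeeeeffeeeeb8666666666666666666666666
290 66666666676666667adeedeeeeeeeeeedddddeeeedeeeeeeeeeeeeeeddeeeffeeeeeeedb8766666666666666666666667677
294 666666666766666666667adfffeeeeeeeeeeeeeedeeeeeeeeeeeeeeeedeeeeededca87667666676666666666666666666666
298 66666666666667666766666666788adeffedeeeeeeefeeeeeedefeeeedca9877666667666666666666666666666666666666
302 6666666666666666666666666666666676666666777776776666666676776666676666666777776666666666666666666666
306 6666666666666666666666666666666666666666766666676666666776667666666666677766666666666666666666666666
```

The map shows the stick upright: rim centre at about (279.5,135) and foot bottom centre at about (282,220), against predictions of (278,137) and (282,221). The platter's top ellipse is centred at about (285,274.7).

```bash
python3 - <<'E'
from smap import *
f=plane("scene",(282,220),.177); r=plane("scene",(279.5,135),.342); print("foot",f,"rim",r,"platter",plane("scene",(285,274.65),.056))
im=np.ascontiguousarray(eyes.camera("top")[:,:,::-1]); cv2.imwrite("pics/y1t.png",im)
g=cv2.cvtColor(cv2.GaussianBlur(im,(3,3),0),cv2.COLOR_BGR2HSV)
for y in range(165,275,4): print(y,"".join("%x"%min(15,max(0,(int(s)-60)//8)) if 10<h<25 else "." for h,s,v in g[y,310:400]))
E
```

```text
foot [ 0.59401178 -0.10845041  0.177     ] rim [ 0.59333258 -0.10538924  0.342     ] platter [ 0.60381397 -0.11133608  0.056     ]
165 11000000..00355656666666666666666666666666666665554433333344455566666666666666666666666666
169 .023100...01234555666666666666666666666666553100................01345666666666666666666666
173 .000000...........00023455666666666666665310.......................00245666666666666666666
177 455554321000..............000234566677888887777654200.................02556666666666666666
181 56566666666555432000...........00478999999999999999987410.............01456666666666666666
185 455566666666666666666555542101478999999aaabbbbbaa9999998510...........04566666666666666666
189 ..000001245555666666666666666789999999abbbbbbbbbaaa99998730........00256666666666666666666
193 ............0000024455566666668899999999aaaaaaaa99999998620...0003456666666666666666666666
197 332100................00023456788899999999999999999999988776666666666666666666666666666666
201 666665555432100...............015777888889999999998887666666666666666666666666666666666666
205 666666666666656
[... 990 characters left out ...]
aaa99776666666666666666666666666666
249 5555555555555566899aaaaabbccbbaa9aaaaaaaaaabbaaaaaaaaaaa9866666666666666666666666666666666
253 3323223444455554321000135789aaaaaaaaaaaaaaaaaaaaaaaa98766656666666666666666666666666666666
257 ...............000000000.0158aabaaaaaaaa99988887766655666556666666666666666666666666666666
261 ...................0.....00.....3555556555555555555556555556555666666666666666666666666666
265 ..................0000000..........4555555556666665555566665555555666666666666666666666666
269 .....................................35566666656665565555565655665666666666666666666666666
273 ..........................................556666666655555555555666666666666666666666666666
```

Emit:
{"name": "arm_command", "arguments": {
  "increments": [-1,0.1,0,0.022,0,0,0,-1,0.195,0,0.0444,0,0,0,-1,0.195,0,0.0444,0,0,0,-1,0.13,0,0.03,0,0,0,-1,0,0,0,0,0,0]
}}

```text
t: 30.6
eef_pos: [0.5828, -0.1484, 0.1758]
eef_rot: [-178.1, 77.3, 71.7]
wrist_force: [-0.3, -0.1, -3.8]
grip_width: 0.0244
grip_force: 29.4
```

Emit:
{"name": "arm_command", "arguments": {
  "increments": [-1,0.04,0,0.009,0,0,0,-1,0,0,0,0,0,0,-1,0,0,0,0,0,0]
}}

```text
t: 30.85
eef_pos: [0.5838, -0.1494, 0.1759]
eef_rot: [179.4, 77.2, 69.1]
wrist_force: [-1.0, 0.4, -2.9]
grip_width: 0.0249
grip_force: 29.4
```

```bash
python3 - <<'E'
from smap import *
s=monitor.read_state(); print(s["grip_width"],s["wrist_force"],s["eef_pos"],s["eef_rot"])
p,R=now(); M=R.as_matrix(); g=p-.045*M[:,2]
for d in(.055,-.11): print(np.round(g+[0,0,d],3),np.round(proj("scene",g+[0,0,d])),np.round(proj("top",g+[0,0,d])))
smap("scene","z1",(245,180,325,306),3); print(); smap("top","z1t",(310,180,390,264),3)
E
```

```text
0.02492221254513011 [-1.01217824  0.40201117 -2.9460916 ] [ 0.58375617 -0.14940991  0.17589847] [179.38824532  77.22398475  69.14876609]
[ 0.599 -0.108  0.241] [282. 191.] [351. 206.]
[ 0.599 -0.108  0.076] [285. 265.] [346. 229.]
180 66666666666666666666666666666666666666666666666666666666666666666666666666666666
183 66666666666666666666666666667789999999999999998876666666666666666666666666666666
186 6666666666666666666666667899999999aabbbbbbaa999999987666676666666667666666666766
189 6666666666666666666666679999999aceeeee.eef.eca9999999766666666667777667666676666
192 6666666666666666666666679999999aacddefeeeddba99999999866667677766676666666777666
195 6666666666666666666666679a999999999999999999999999999876666666666766666667667776
198 66666666666666666666666789999999999999999999999999999766667777777653220000000000
201 66666666666666666666666689aaaaaa9999999aa9a99999999a952100000000000000000.0000..
204 66666666666666666666666689aa999aa99999999999999999a9400000000.000000000000000000
207 666666666666666666666666799999999aa999aa9999a9999999830...........0...0000000000
210 666666666666666
[... 4381 characters left out ...]
cca76666666666666666
240 55555555556689aaaabbba999988887777787888888888889aaaaabccddccb976666666666666666
243 55555555556668aaa99999999999999999988877778888889aaaaaaabbccb9766666666666666666
246 555555555555679bcccccbbbaaaa99a9aaa9aaaa998889aaaaaaaaaa9a9876656666666666666666
249 5555555555555568abccccccccccbbaaaaaa999a9aaaaaaaaaaaaaa9987666666666666666666666
252 333333455545555556788899bbcccdcccccccbbbaaaaaaaaaaaa9997666556666666666666666666
255 .............0000000.000147accddddddcddcccbaaaa999876656566656666666666666666666
258 .................0000000.0024679abbbbbbbbba9877666665555555666666666666666666666
261 ..............000..00000........355555555555555555555565556566666666666666666666
```

Over the platter, the foot bottom is centred at about (285,264) in the scene view, about 20 mm above the platter centre at (285,274.7). Both views put it within 5 mm of centre. I'll lower it until it touches.

Emit:
{"name": "arm_command", "arguments": {
  "increments": [-1,0.03,0,0.007,0,0,0,-1,0.03,0,0.007,0,0,0,-1,0.02,0,0.005,0,0,0,-1,0,0,0,0,0,0]
}}

```text
t: 31.28
eef_pos: [0.5828, -0.1502, 0.1616]
eef_rot: [-179.7, 77.2, 69.9]
wrist_force: [-0.9, -0.5, -3.7]
grip_width: 0.0247
grip_force: 29.4
```

Emit:
{"name": "arm_command", "arguments": {
  "increments": [-1,0.013,0,0.003,0,0,0,-1,0,0,0,0,0,0]
}}

```text
t: 31.45
eef_pos: [0.583, -0.1502, 0.16]
eef_rot: [-179.9, 77.3, 69.7]
wrist_force: [0.8, 0.5, -3.1]
grip_width: 0.0248
grip_force: 29.4
```

Emit:
{"name": "arm_command", "arguments": {
  "increments": [-1,0.013,0,0.003,0,0,0,-1,0,0,0,0,0,0]
}}

```text
t: 31.62
eef_pos: [0.583, -0.1502, 0.158]
eef_rot: [-180.0, 77.2, 69.7]
wrist_force: [-0.5, -0.3, -3.7]
grip_width: 0.0247
grip_force: 29.4
```

Emit:
{"name": "arm_command", "arguments": {
  "increments": [-1,0.01,0,0.002,0,0,0,-1,0,0,0,0,0,0]
}}

```text
t: 31.78
eef_pos: [0.583, -0.1501, 0.1566]
eef_rot: [180.0, 77.2, 69.7]
wrist_force: [0.2, -1.5, -2.8]
grip_width: 0.0248
grip_force: 29.4
```

Emit:
{"name": "arm_command", "arguments": {
  "increments": [-1,0.01,0,0.002,0,0,0,-1,0,0,0,0,0,0]
}}

```text
t: 31.95
eef_pos: [0.583, -0.1501, 0.1551]
eef_rot: [-180.0, 77.2, 69.7]
wrist_force: [-0.1, 0.7, -4.0]
grip_width: 0.0248
grip_force: 29.4
```

Emit:
{"name": "arm_command", "arguments": {
  "increments": [-1,0.01,0,0.002,0,0,0,-1,0,0,0,0,0,0]
}}

```text
t: 32.12
eef_pos: [0.5831, -0.15, 0.1535]
eef_rot: [-180.0, 77.2, 69.7]
wrist_force: [-0.8, -0.4, -2.6]
grip_width: 0.0253
grip_force: 29.4
```

Emit:
{"name": "arm_command", "arguments": {
  "increments": [-1,0.01,0,0.002,0,0,0,-1,0,0,0,0,0,0]
}}

```text
t: 32.28
eef_pos: [0.5831, -0.15, 0.1523]
eef_rot: [179.9, 77.3, 69.6]
wrist_force: [-0.1, -1.0, -2.6]
grip_width: 0.0249
grip_force: 29.2
```

Emit:
{"name": "arm_command", "arguments": {
  "increments": [-1,0.01,0,0.002,0,0,0,-1,0,0,0,0,0,0]
}}

```text
t: 32.45
eef_pos: [0.5831, -0.1502, 0.1521]
eef_rot: [179.7, 77.4, 69.4]
wrist_force: [0.1, 0.0, 1.5]
grip_width: 0.025
grip_force: 28.1
```

```bash
python3 - <<'E'
from smap import *
s=monitor.read_state(); print(s["wrist_force"],s["eef_pos"],s["moment"])
smap("scene","z2",(245,194,325,300),3)
E
```

```text
[0.14091062 0.00611279 1.47633388] [ 0.58307291 -0.15024714  0.15208615] [ 0.32145657 -0.04543474  0.06972748]
194 66666666666666666666666666666777888999999988887766666677666666666766666666667776
197 66666666666666666666666667899999999aaaaaaaa9999999987666776666666666666666666666
200 6666666666666666666666678999999aceeffeee.eeca99999998766666667766676666666666676
203 6666666666666666666666679999999aceeeeee.d.dca99999999766666667776677676666666766
206 6666666666666666666666679a99999999aaaaaaaa99999999998777776543467666666677666677
209 6666666666666666666666668a999999999999999999999999a96.............44321000000000
212 66666666666666666666666689a99a99999aa9999aaaaa9999a81......0.0000000000000000000
215 666666666666666666666666799999999999999a9999a9999aa820000000000000.0.00000000000
218 666666666666666666666554589999aaaaaaa9aa9999aaaaa9a982..............000000000000
221 66666666666654..00.......5aa9999aa9a9999999a9a99999985....................012233
224 6666666665.......0000.....a9999aa999999a999aa9a9999983....................000000
227 66666666665................79aaa999999999999aaa998
[... 1370 characters left out ...]
eeeeffeeeeeec8766666
278 66666667adeedeeeeeeeedbaa9999a999999a9999999999999999a999abdeeeffedeffffc7666666
281 666666669deeeeeeeeeeffda99a9999a999999aa999aa999999999999aceeeeeeeeeeeec97666666
284 666666667beeedddeeeeeedcaaaabaaaaaaaaaaaaaaaaaabaaaabaaabcdeeeeeeeeeefe976666666
287 66666666669ceeeeeeeeeeeeeeeeeeeeeeeeeeeeeeeeeeeeeeeeeeeeeeeeeeeeeeeec86666666666
290 6666667766679ceefeeeeeeeeeeeeddeeeeeeeeeeeeeeeeeeeeeeeeeeeeeeeeeeec9766666666666
293 666667666677778acdeeeeeedeeeeeeeeeeeeeeeeeeeeeeeeeeeeeeeeeeeeddd9766667766666666
296 66666666776666666679bcdeeeeeeeeeeeeeeeeeeeeeeeeeeeeeeedeedca87666666666666666676
299 666666666676667767666667789bcdddeeffeeefeeeefffdedcba876666666677766666667666766
```

The foot touched down with about 4.5 N. It is centred at about (285,273) against the platter's (285,274.7), and upright. I'll release and back out along the fingers.

Emit:
{"name": "arm_command", "arguments": {
  "increments": [0.9,0,0,0,0,0,0,0.9,0,0,0,0,0,0,0.9,0,0,0,0,0,0,0.9,0,0,0,0,0,0,0.9,0,0,0,0,0,0]
}}

```text
t: 32.92
eef_pos: [0.5831, -0.1499, 0.1508]
eef_rot: [179.9, 77.2, 69.6]
wrist_force: [-0.6, -0.7, -0.1]
grip_width: 0.0546
grip_force: 0.0
```

Emit:
{"name": "arm_command", "arguments": {
  "increments": [0.9,0,0,0,0,0,0,0.9,0,0,0,0,0,0,0.9,0,0,0,0,0,0,0.9,0,0,0,0,0,0,0.9,0,0,0,0,0,0]
}}

```text
t: 33.33
eef_pos: [0.5831, -0.15, 0.1508]
eef_rot: [179.9, 77.2, 69.6]
wrist_force: [-0.0, 0.6, -0.7]
grip_width: 0.0875
grip_force: 0.0
```

Emit:
{"name": "arm_command", "arguments": {
  "increments": [0.9,0,0,-0.1,0,0,0,0.9,0,0,-0.15,0,0,0,0.9,0,0,-0.2,0,0,0,0.9,0,0,-0.2,0,0,0,0.9,0,0,-0.2,0,0,0]
}}

```text
t: 33.75
eef_pos: [0.6264, -0.0324, 0.1794]
eef_rot: [-180.0, 77.2, 69.7]
wrist_force: [0.5, 0.1, 0.3]
grip_width: 0.0893
grip_force: 0.0
```

Emit:
{"name": "arm_command", "arguments": {
  "increments": [0.9,0,0,-0.2,0,0,0,0.9,0,0,-0.2,0,0,0,0.9,0,0,0,0,0,0,0.9,0,0,0,0,0,0]
}}

```text
t: 34.08
eef_pos: [0.647, 0.023, 0.1917]
eef_rot: [179.7, 77.2, 69.6]
wrist_force: [-0.5, 0.2, 0.2]
grip_width: 0.0892
grip_force: 0.0
```

```bash
python3 - <<'E'
from smap import *
s=monitor.read_state(); print(s["wrist_force"],s["eef_pos"],s["grip_width"])
smap("scene","f1",(245,190,325,302),4)
im=cv2.imread("pics/f1.png"); g=cv2.cvtColor(im,cv2.COLOR_BGR2HSV); c=blob(g,(255,205,335,262),(0,0,0),(180,255,40)); print("knob",cv2.boundingRect(c),"was (273,222,28,30)")
d=cv2.absdiff(im,cv2.imread("pics/scene0.png")).max(2)
for n,(x0,y0,x1,y1) in dict(tin=(140,228,190,280),brush=(365,270,445,335),pads=(263,330,312,374)).items(): print(n,"changed px",int((d[y0:y1,x0:x1]>40).sum()))
E
```

```text
[-0.51449057  0.23259219  0.24488349] [0.64700478 0.02298649 0.19167492] 0.08922248980064029
190 66666666666666666666666666666666666666666666666666666666666666666666666666666666
194 66666666666666666666666666666777888999999988877766666666666666666666666666666666
198 66666666666666666666666678999999aabbbccbbaa9999999876666666666666666666666666666
202 666666666666666666666678999999abefeeeeeeeeeca99999997666666666666666666666666666
206 666666666666666666666667999999999aaaaaaaa999999999987666666544556666666666666666
210 6666666666666666666666679aa999aaa9999999999a999999a8..............36666666666666
214 666666666666666666666666899aa99aa999aa999999999aaa9700................5666666666
218 666666666666666666666555689aaaa999999999999999999aa95....................5666666
222 66666666665........0.....79a9999aa9aaa99999999999999.......................66666
226 6666666666................7999aa99a999999999999999a8............................
230 6666666666665..................8999999a9999999862...............................
234 6666666666666664................9a99999a99999995....................
[... 772 characters left out ...]
66666
274 666666668ceeeeeefeeffeb9999999999999a999999999999999999999bdfeeeeeeeeeeec8666666
278 666666668ceeeeeeeeeeefda9999999999a999999aaa999999999999aabdeeeeeeeeeeeec8666666
282 676666667beeeeeeeeeedddba99a999a99999999999999999999aa999abdeeeeeeeeeeec87666666
286 6666667667aefeeeeeeeeeeededddeeeeeeedddeeeddeeeeeeeeeeeeeeeedeeeeeeeec8766666666
290 6666666666668addeeeeeeeeeeeeeedeeeeeeeeeeeeedddeedeeedeeeeddeeeeeec8766666666666
294 66666677766666667addedeeeedeeedddeeeeeeeeeeeeeeeeeeeeeeefeeeedb97666666666666666
298 666666666666666666666688abcdeddefeeeefeeeeeeeeeefeeeeecb987666666766666666666666
knob (292, 225, 8, 19) was (273,222,28,30)
tin changed px 0
brush changed px 1349
pads changed px 0
```

The candlestick stands alone, and the tin and pads are unchanged. The change at the brush may only be the arm's shadow, so I'll move clear and check.

Emit:
{"name": "arm_command", "arguments": {
  "increments": [0.9,-0.1,0,-0.2,0,0,0,0.9,-0.1,0,-0.2,0,0,0,0.9,-0.1,0,-0.2,0,0,0,0.9,-0.1,0,-0.2,0,0,0,0.9,-0.1,0,-0.2,0,0,0]
}}

```text
t: 34.55
eef_pos: [0.6716, 0.1336, 0.2831]
eef_rot: [179.8, 76.0, 69.8]
wrist_force: [1.2, -0.1, 0.5]
grip_width: 0.0892
grip_force: 0.0
```

Emit:
{"name": "arm_command", "arguments": {
  "increments": [0.9,0,-0.2,-0.1,0,0,0,0.9,0,-0.2,-0.1,0,0,0,0.9,0,-0.2,-0.1,0,0,0,0.9,0,-0.2,-0.1,0,0,0,0.9,0,0,0,0,0,0]
}}

```text
t: 34.97
eef_pos: [0.5732, 0.2335, 0.3001]
eef_rot: [179.8, 76.2, 70.0]
wrist_force: [-0.6, 0.6, 0.7]
grip_width: 0.0892
grip_force: 0.0
```

```bash
python3 - <<'E'
from smap import *
print(now()[0]); smap("scene","f2",(365,270,445,338),4)
a=cv2.GaussianBlur(cv2.imread("pics/scene0.png"),(3,3),0); g=cv2.cvtColor(a,cv2.COLOR_BGR2HSV); print("start")
for y in range(270,338,4): print(y,"".join("%x"%min(15,max(0,(int(s)-60)//8)) if 10<h<25 else "." for h,s,v in g[y,365:445]))
t=np.ascontiguousarray(eyes.camera("top")[:,:,::-1]); cv2.imwrite("pics/f2t.png",t)
d=cv2.absdiff(t,cv2.imread("pics/top0.png")).max(2); print("top brush",int((d[150:228,250:284]>40).sum()),"pads",int((d[160:205,345:385]>40).sum()),"tin",int((d[285:330,413:457]>40).sum()))
f=cv2.imread("pics/f2.png"); d=cv2.absdiff(f,a).max(2); print("scene brush",int((d[270:335,365:445]>40).sum()))
E
```

```text
[0.57316084 0.23345472 0.30007597]
270 66666666666666666666666666666676666666666666666666666666666666666666666666666666
274 666666666666666779ceeffeb9766666666666666666666666666666666676666666666666666666
278 66666666779bcefffffefff.ffeedb87666666666666666666666666666666766666666666666666
282 66779ce.eeee.fffeefffffffffffffffeb876666666666666666666666666666666666666666666
286 678d.f.eeeeffffeeeffffffeeeefff.ffeff.db8766666666666666666666666666666666666666
290 66667adf....ff.effefefeefffeeeeffeeeea400....00146666666666666666666666666666666
294 6666666678adfffeeeeffeefffee...7200...............001466666666666666666666666666
298 666666666666779cdd..fee..400....0......................0366666666666666666666666
302 6666666666666666778ac.0...............00..............01566666666666666666666666
306 666666666666666666677500....000.0..........006beeeeeda87666666666666666666666666
310 6666666666666666666666666400...000......01aefeeeeeeeeeeeeca866666666666666666666
314 666666666666666666666666666665300....0034579ceffeeeeeeeeeeeeedc97666666666666666
318 66666666666666666666666666666666666666666
[... 1170 characters left out ...]
666666500.......0..........0006beeeeedb87666666666666666766666666
310 6666666666666666666666666300....000.0...00bfeeeeeeeeeeefeda866666766666666666666
314 666666666666666666666666667765200....0034789beeeeeeeeeeeeeeffeda7666666666666666
318 6666666666677666666666666666666666666666666667789bdffeeeeeeeeeeeeedb976666666666
322 67666666666666666666666666666666666666667666666766678beeffffffeeeeeeeeeda8766666
326 6666666666666666666666666666666666666666666666666666667779aeffefeeeeeeeeeeeec976
330 66666666666666666666666666666666666666666666666666666666666668aeffeefeeeefeda766
334 6666666666666666666666666666666666666666666666666666666666666666779cefca87666666
top brush 20 pads 0 tin 0
scene brush 3
```

The brush, pads and tin are unchanged in both views, the candlestick stands centred, and the arm is clear. I'll hand in the job.

```bash
python3 -c "
from station import order
print(order.close_job())"
```

```text
the job is handed in; nothing more can be done
None
```

The job is handed in at about 35 s: the pin is down in the next hole towards the small grey tin, and the candlestick stands upright within about 3 mm of the platter's centre; the tin, brush and pads show no movement, though the stick slipped from the gripper twice and slid about 15 cm along the bench before the third grip held.

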